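Set cutting dies on their marked cork blanks

ROBOT

A 7-joint arm with a two-finger parallel gripper is mounted at the origin on the work surface. World frame = base frame: x ahead of the robot, y to its left, z up, the work surface at z = 0. Lengths are in m, angles in rad, forces in N, time in s.
With the tool pointing down it reaches from about 0.425 to 0.925 m from the base axis. Payload 6.8 kg.
Tool frame: the origin (TCP) lies on the centre line of the jaws, within the pads' length; the fingertips stand 25 mm ahead of it and the grasp point (between the pads) lies 6 mm ahead of it; z points along the fingers, y is the line along which they close (so a half turn about z gives the same grasp; the last joint's range is limited). The gripper opens to 85 mm and grips with 20 to 120 N. Pads are 22 mm wide; open, the fingers measure 114 mm over their backs; the gripper's body (76 mm by 85 mm) begins 54 mm behind the grasp point. The pads swing forward as they close: fully open they stand 13 mm farther back than shut.
Start: joints at [-1.291, 0.477, 0.022, 1.555, -0.011, 1.109, -0.083], TCP at [0.255, 0.625, 0.256] pointing down, gripper open.
Joint ranges: [-2.96, 2.96], [-0.34, 2.1], [-1.41, 1.46], [0.24, 2.44], [-1.37, 4.51], [0.17, 1.92], [-2.96, 2.96]. Speed limits (rad/s): [2.39, 2.39, 3.14, 3.14, 3.14, 3.14, 3.14].

INTERFACE

Orientations are given as a rotation vector (axis times angle).
In Python, from bench import status, imaging, workorder gives the robot as it stands.
- The arm moves only by the tool send_rows, never from a script. Its argument "steps" is a list of rows, each an object of numbers: "dx", "dy", "dz": the shift along the tool's x, y, z in cm; "yaw": the turn about the tool's z in degrees; "gripper": the opening, from 0 (shut) to 1 (fully open). A call has 1 to 5 rows; each row is the pose to reach, as a shift and turn from the pose commanded when the call began, along the tool's axes at that moment; what a row does not reach only later rows make up. A row lasts 1/8 s, in which the tool goes at most 62.5 mm and 10.7 degrees, less where a joint would pass 70% of its speed; a pose out of reach is approached as far as the arm can. A call with a gripper value outside its range is refused whole. The fingers move at their own pace and stop on an object; "force" is the grip in N (left out, the last holds). Time passes only in rows, so rows that repeat a pose let the fingers close. It gives the time, the measured TCP pose, the force, the opening and the grip force at its end, in the units of the state.
- status.get_obs(): the state, without advancing time (a new reading comes with each control period).
- imaging.grab_frame(name): name is "scene" or "top" or "wrist"; returns a dict with "color" (400x640x3 uint8, red, green, blue), "depth" (400x640 float32, m along the optical axis (not along the pixel's ray), 0 where there is no reading), "K" (3x3 intrinsics, pixels), "k1" (the pictures are not rectified: a ray, as slopes to the right and down, at radius r is drawn at 1 + k1 r^2 times it, then the intrinsics apply), "R" (3x3) and "t" (3): a world point X has camera coordinates R X + t. Camera axes: x right, y down, z forward; pixel columns grow to the right and rows downward; lengths in m; the calibration is good to about 2 mm. A picture is of the moment at which its call begins.
- workorder.hand_in(): hands the job in; it is judged then, once.
The state is a dict: "clock": time; "joints": joint angles; "qvel": joint speeds; "tau": joint torques, N m; "tcp_pos": TCP position; "orientation": TCP orientation; "contact_force": force on the tool from outside, world axes, zero at the start; "moment": the same for the moment, N m; "grip_width": finger opening in m; "gripper_force": force on a finger pad.
Only numpy, scipy, OpenCV 4.12 (cv2) and the standard library are available. Lean on these libraries where they do the work, as an engineer would, in place of code of your own. Each camera call takes 0.05 s, during which the arm holds its last target. There are 200 camera calls.

TASK

Get the next press stroke ready: lift each of the four steel cutting dies onto the cork blank that bears its outline, so that each die lies flat on the cork and covers its drawn outline, the sole with its heel and toe, and the tab with its square and pointed ends, the same way round as drawn. Leave the glass jar that stands among the dies where it is.

Things in the scene. Friction and masses are not known exactly. Their poses are not given: they have to be found in the camera images.
- sole_die_heel (a point): Sole cutting die: hollow strip-steel wall in the outline of a toddler's shoe sole, 128 long, 51 wide at the forefoot, 34 at the waist, 44 at the heel, 32 high, wall 3, two cross bars; 250 g, loose. Point: underside, middle of the heel end; x runs from heel to toe (toe at x = 128 mm), z up. From x = 34 to 66 mm the sides are parallel, 34 mm apart along y: grip there from above.
- tab_die_base (a point): Tab cutting die: hollow strip-steel outline, square at one end, tapering to a blunt point at the other, 70 long, 44 wide, 32 high, wall 3, one cross bar; about 150 g, loose. Point: underside, middle of the square end; x runs to the pointed end (at x = 70 mm), z up. From x = 0 to 44 mm the sides are parallel, 44 mm apart along y: grip there from above.
- strap_die: Strap cutting die: hollow strip-steel long slot with round ends, 110 long, 34 wide, 32 high, wall 3, two cross bars; about 200 g, loose. Origin: centre of its underside; x along its length, y across (grip across y at the centre), z up. Same either way round.
- disc_die: Heel-pad cutting die: hollow round strip-steel ring (16 flats), 60 across, 32 high, wall 3, one cross bar; about 150 g, loose. Origin: centre of its underside, z up; two of the flats face along y. Its turn does not matter.
- sole_blank_heel (a point): Cork blank 144 x 72, 8 thick, fixed flat on the table, with a sole outline (same size as the sole die) drawn on it in black. This point: on its top face (8 mm above the table), middle of the outline's heel end, 8 mm from the blank's edge; x from heel to toe of the outline, z up.
- tab_blank_base (a point): Cork blank 92 x 66, 8 thick, fixed, with the tab outline drawn in black. This point: on its top face (8 mm above the table), middle of the outline's square end, 12 mm from the blank's edge; x from square to pointed end, z up.
- strap_blank: Cork blank 130 x 56, 8 thick, fixed, with the strap outline drawn in black. Origin: centre of its underside, on the table (the top face is 8 mm higher); x along the outline's length, z up.
- disc_blank: Cork blank 84 x 84, 8 thick, fixed, with a 60 mm circle drawn in black. Origin: centre of its underside, on the table (the top face is 8 mm higher); z up; the circle is at its centre.
- jar: Closed glass jar with steel cap, 68 diameter, 75 high, about 300 g, standing loose in the row of dies. Origin: centre of its underside. To be left alone.
Mind the look-alikes: they are no part of the job. What is shaped like the disc_die but yellow is not meant.

How it is judged:
By the outcome, as a careful person would: the job done as asked, in the order asked, and still so for the second after the job is handed in, with the robot touching nothing.
It also fails if it takes over 102 s, if anything falls off the work surface, if the arm or the gripper's body presses on something with over 40 N, if the wrist force passes 120 N, or if a joint passes its speed limit or range.

## Working session

There is one attempt and no reset: what is moved stays moved. The work goes in short steps, Python scripts to look and compute and a tool call to move; the robot and the scene stay as the last step left them, time stands still between calls to the robot, and variables do not carry over. Pictures are saved under pics/ and viewed, at most 14 in all, crops included, and the job is handed in when it is done.

Besides the shell and the picture viewer there is one more tool, called in YAML: its name, and indented under it one key for each argument. send_rows: Moves the arm, as the interface text tells. Its arguments: {"type":"object","properties":{"steps":{"type":"array"},"force":{"type":"number"}},"required":["steps"]}

```bash
ls; mkdir -p pics
python3 - <<'E'
from bench import status, imaging
import cv2, numpy as np
o=status.get_obs()
print({k:np.round(v,3) for k,v in o.items()})
for n in("top","scene"):
    f=imaging.grab_frame(n); cv2.imwrite(f"pics/{n}0.png",f["color"][:,:,::-1]); np.savez(f"{n}0.npz",**f)
    print(n,f["K"],f["k1"],f["R"],f["t"])
E
```

```text
pics
{'clock': np.float64(0.0), 'joints': array([-1.291,  0.478,  0.022,  1.556, -0.011,  1.109, -0.083]), 'qvel': array([-0.001,  0.001,  0.   ,  0.   ,  0.002, -0.001, -0.002]), 'tau': array([ 0.0000e+00, -5.9647e+01,  1.6080e+00, -2.8118e+01,  1.2000e-02,
        1.0000e-02, -0.0000e+00]), 'tcp_pos': array([0.255, 0.624, 0.255]), 'orientation': array([-6.050e-01, -3.083e+00,  3.000e-03]), 'contact_force': array([ 0.861, -0.604,  0.811]), 'moment': array([-0.047, -0.017,  0.044]), 'gripper_force': np.float64(0.0), 'grip_width': np.float64(0.086)}
top [[488.26323744   0.         320.50784097]
 [  0.         488.26323744 200.06197366]
 [  0.           0.           1.        ]] -0.1312113344457344 [[ 0.01775531 -0.9996911   0.01739122]
 [-0.98660609 -0.02033852 -0.161848  ]
 [ 0.16215171 -0.01428462 -0.98666244]] [-0.04928094  0.50219239  1.31466584]
scene [[466.65098848   0.         313.32263254]
 [  0.         466.65098848 202.69686972]
 [  0.           0.           1.        ]] 0.04820265447215561 [[ 0.86628206  0.49948928 -0.00811427]
 [ 0.42207376 -0.74051322 -0.52296645]
 [-0.26722486  0.44961164 -0.85231464]] [-0.4346178  -0.2317647   1.45539871]
```

View pics/top0.png

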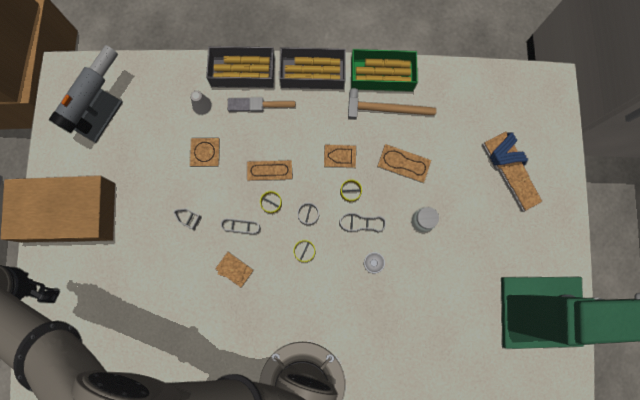

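View pics/scene0.png

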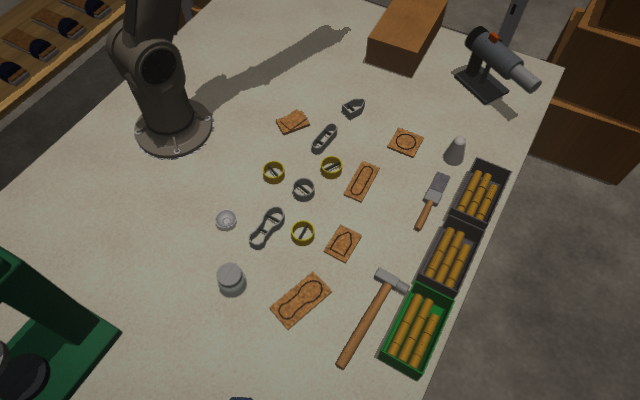

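Top view: the grey dies are the tab (188,218), strap (241,227), disc (308,214) and sole (362,223). The yellow rings at (271,202), (350,190) and (305,251) are look-alikes. The blanks are disc (205,152), strap (270,170), tab (340,156) and sole (404,163). Next I'll make orthophotos at die-top and cork height.

```bash
cat > h.py <<'E'
import numpy as np, cv2
def proj(f,X):
    c=np.asarray(X)@f["R"].T+f["t"]; s=c[...,:2]/c[...,2:]; r2=(s**2).sum(-1,keepdims=True)
    d=s*(1+f["k1"]*r2); K=f["K"]; return d*[K[0,0],K[1,1]]+K[:2,2]
def ortho(f,z,x0,x1,y0,y1,mm=1.0):
    "rows: x falling (x1 at top), cols: y falling (y1 at left)"
    s=mm/1000; xs=np.arange(x1,x0,-s); ys=np.arange(y1,y0,-s)
    Y,X=np.meshgrid(ys,xs); p=proj(f,np.stack([X,Y,0*X+z],-1)).astype(np.float32)
    return cv2.remap(f["color"],p[...,0],p[...,1],cv2.INTER_CUBIC)
E
python3 - <<'E'
from h import *
f=dict(np.load("top0.npz"))
# rough: pixel->world at z
for z in(.032,.008):
    a=ortho(f,z,.35,.80,-.35,.45); cv2.imwrite(f"pics/o{int(z*1000)}.png",a[:,:,::-1]); print(a.shape)
E
```

```text
(451, 800, 3)
(451, 800, 3)
```

View pics/o32.png

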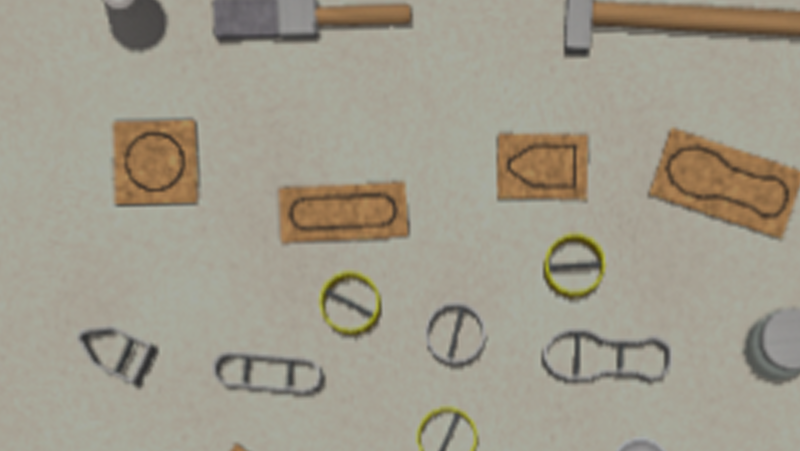

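The orthophoto (x = 0.80−row/1000, y = 0.45−col/1000) shows tab die and outline both pointing left. The sole die and its outline both have the toe at left. Grey disc die is at (456,336) and the yellow rings are at (350,303), (574,266) and (448,438). Next: fit the blanks by colour and the dies by depth.

```bash
cat >> h.py <<'E'
def cloud(f):
    K=f["K"]; v,u=np.mgrid[:400,:640]; d=np.stack([(u-K[0,2])/K[0,0],(v-K[1,2])/K[1,1]],-1)
    s=d.copy()
    for _ in range(8): s=d/(1+f["k1"]*(s**2).sum(-1,keepdims=True))
    c=np.dstack([s,np.ones(s.shape[:2])])*f["depth"][...,None]
    return (c-f["t"])@f["R"]
E
python3 - <<'E'
from h import *
f=dict(np.load("top0.npz"))
# blanks
a=ortho(f,.008,.35,.80,-.40,.45,.5); hsv=cv2.cvtColor(a,cv2.COLOR_RGB2HSV)
m=((hsv[...,0]<18)&(hsv[...,1]>85)).astype(np.uint8)*255
m=cv2.morphologyEx(m,cv2.MORPH_CLOSE,np.ones((9,9)))
for c in cv2.findContours(m,cv2.RETR_EXTERNAL,2)[0]:
    if cv2.contourArea(c)>8000:
        (u,v),s,an=cv2.minAreaRect(c); print("blank",round(.8-v*.0005,4),round(.45-u*.0005,4),np.round(np.array(s)/2,1),round(an,1))
P=cloud(f)
tab=P[150:270,170:400].reshape(-1,3); tab=tab[(abs(tab[:,2])<.012)]; print("table z",np.median(tab[:,2]))
g=P[...,2]; col=f["color"].astype(int); out=np.zeros((451,851,3),np.uint8)
sel=(g>.012)&(g<.1)
m=np.zeros((400,640),np.uint8); m[sel]=255
n,l,st,ce=cv2.connectedComponentsWithStats(cv2.dilate(m,np.ones((3,3))))
for i in range(1,n):
    x,y,w,h,ar=st[i]
    if 120<y<280 and 150<x<450: 
        q=P[(l==i)&sel]; print(np.round(ce[i]),w,h,len(q),"xy",np.round((q[:,:2].min(0)+q[:,:2].max(0))/2,4),np.ptp(q[:,:2],axis=0).round(3),"z",np.percentile(q[:,2],[50,95]).round(3))
E
```

```text
blank 0.5931 0.1092 [ 56.1 129.1] 87.3
blank 0.6402 -0.0933 [91.2 65.8] 0.7
blank 0.6229 -0.2808 [143.   72.3] 18.7
blank 0.6443 0.3004 [83.8 83.6] 88.6
blank 0.7908 -0.2619 [233.4  25.8] 2.8
table z 0.001233094331205498
[203. 152.] 31 30 134 xy [0.6429 0.302 ] [0.082 0.08 ] z [0.013 0.016]
[332. 154.] 19 18 30 xy [ 0.6474 -0.0736] [0.044 0.047] z [0.013 0.016]
[338. 146.] 9 5 8 xy [ 0.6673 -0.0879] [0.007 0.017] z [0.013 0.014]
[403. 162.] 52 34 113 xy [ 0.6256 -0.2785] [0.091 0.144] z [0.013 0.016]
[344. 150.] 7 8 6 xy [ 0.6539 -0.1054] [0.015 0.011] z [0.014 0.016]
[349. 161.] 20 21 25 xy [ 0.6327 -0.113 ] [0.053 0.049] z [0.013 0.016]
[269. 170.] 47 22 118 xy [0.5906 0.109 ] [0.058 0.126] z [0.013 0.015]
[330. 164.] 4 4 3 xy [ 0.6146 -0.064 ] [0.003 0.003] z [0.013 0.014]
[395. 172.] 3 3 1 xy [ 0.5943 -0.2534] [0. 0.] z [0.012 0.012]
[291. 176.] 3 3 1 xy [0.5757 0.0455] [0. 0.] z [0.013 0.013]
[247. 177.] 3 3 1 xy [0.5703 0.1714] [0. 0.] z [0.012 0.012]
[351. 190.] 24 24 161 xy [ 0.5351 -0.124 ] [0.06  0.059] z [0.028 0.036]
[422. 182.] 3 3 1 xy [ 0.5663 -0.3314] [0. 0.] z [0.014
[... 200 characters left out ...]
0.03  0.036]
[187. 217.] 30 23 176 xy [0.4463 0.3362] [0.057 0.073] z [0.03  0.037]
[425. 219.] 29 27 514 xy [ 0.4546 -0.3304] [0.063 0.063] z [0.074 0.08 ]
[362. 223.] 48 21 248 xy [ 0.445 -0.158] [0.051 0.126] z [0.029 0.037]
[239. 225.] 41 18 194 xy [0.4294 0.1828] [0.039 0.108] z [0.03  0.037]
[304. 251.] 24 24 119 xy [0.3633 0.0045] [0.058 0.058] z [0.031 0.037]
[234. 269.] 39 38 631 xy [0.31   0.1972] [0.096 0.101] z [0.018 0.023]
[374. 262.] 23 23 229 xy [ 0.3354 -0.1917] [0.056 0.057] z [0.019 0.026]
[404. 259.] 3 3 1 xy [ 0.345  -0.2773] [0. 0.] z [0.013 0.013]
[196. 266.] 3 3 1 xy [0.314  0.3045] [0. 0.] z [0.012 0.012]
[334. 274.] 3 3 1 xy [ 0.3004 -0.0812] [0. 0.] z [0.013 0.013]
```

```bash
cat > fit.py <<'E'
from h import *
from scipy.spatial import cKDTree
from scipy.optimize import least_squares
f=dict(np.load("top0.npz")); P=cloud(f)
C=-f["R"].T@f["t"]
# blank centre, yaw(deg), L,W ; die centre guess, yaw
B=dict(sole=(.6229,-.2808,71.3,144,72,.445,-.158,92),tab=(.6402,-.0933,89.3,92,66,.4463,.3362,62),
       strap=(.5931,.1092,92.7,130,56,.4294,.1828,83),disc=(.6443,.3004,90,84,84,.4658,-.0044,90))
def rot(a): return np.array([[np.cos(a),-np.sin(a)],[np.sin(a),np.cos(a)]])
for n,(bx,by,yaw,L,W,dx,dy,dyaw) in B.items():
    R=rot(np.radians(yaw)); h,w=np.meshgrid(np.arange(-W/2+5,W/2-5,.5),np.arange(-L/2+5,L/2-5,.5))
    loc=np.stack([w,h],-1)/1000; XY=loc@R.T+[bx,by]
    p=proj(f,np.dstack([XY,np.full(h.shape,.008)])).astype(np.float32)
    g=cv2.remap(f["color"],p[...,0],p[...,1],cv2.INTER_CUBIC).min(-1) if 0 else cv2.cvtColor(cv2.remap(f["color"],p[...,0],p[...,1],cv2.INTER_CUBIC),cv2.COLOR_RGB2GRAY)
    k=g<np.median(g)*.72; o=loc[k]
    lo,hi=np.percentile(o,[.5,99.5],axis=0)*1000
    print(n,"outline in blank frame mm lo/hi",lo.round(1),hi.round(1),k.mean().round(3))
    np.save(f"out_{n}.npy",o)
    d=np.hypot(P[...,0]-dx,P[...,1]-dy); s=(d<.075)&(P[...,2]>.02)&(P[...,2]<.05)
    if n=="disc": s&=d<.04
    q=P[s]; t=(.032-C[2])/(q[:,2]-C[2]); q=(C+(q-C)*t[:,None])[:,:2]
    T=cKDTree(o)
    def res(v): return T.query(((q-v[:2])@rot(v[2]))/v[3])[0]*1000
    best=None
    for da in((0,) if n=="disc" else (-12,-6,0,6,12)):
        r=least_squares(res,[dx,dy,np.radians(dyaw+da),.95],loss="soft_l1",f_scale=1.5,x_scale=[.01,.01,.1,.05],diff_step=1e-3)
        if best is None or r.cost<best.cost: best=r
    v=best.x; print("  die (frame = blank frame): ",v[:2].round(4),np.degrees(v[2]).round(1),"scale",v[3].round(3),"med res",np.median(res(v)).round(2),len(q), "target",(bx,by,yaw))
E
python3 fit.py
```

```text
sole outline in blank frame mm lo/hi [-64. -27.] [63.5 23.5] 0.132
  die (frame = blank frame):  [ 0.4431 -0.1562] 86.2 scale 1.034 med res 0.71 245 target (0.6229, -0.2808, 71.3)
tab outline in blank frame mm lo/hi [-34.  -22.5] [35.8 22. ] 0.124
  die (frame = blank frame):  [0.4509 0.3386] 63.6 scale 0.971 med res 0.54 153 target (0.6402, -0.0933, 89.3)
strap outline in blank frame mm lo/hi [-54.  -18.5] [55.  16.5] 0.135
  die (frame = blank frame):  [0.4286 0.1818] 84.5 scale 0.989 med res 0.42 165 target (0.5931, 0.1092, 92.7)
disc outline in blank frame mm lo/hi [-29.5 -31. ] [31.  29.5] 0.115
  die (frame = blank frame):  [ 0.4657 -0.0056] 91.3 scale 0.971 med res 0.3 122 target (0.6443, 0.3004, 90)
```

```bash
sed -i 's/\/v\[3\])\[0\]/\/.97)[0]/; s/,\.95\],loss/],loss/; s/\[.01,.01,.1,.05\]/[.01,.01,.1]/; s/"scale",v\[3\].round(3),//' fit.py
cat >> fit.py <<'E'
    a=ortho(f,.032,v[0]-.06,v[0]+.06,v[1]-.08,v[1]+.08,.4)
    w=(o*.97)@rot(v[2]).T+v[:2]
    for x,y in w[::4]: cv2.circle(a,(int((v[1]+.08-y)/.0004),int((v[0]+.06-x)/.0004)),1,(255,0,0),-1)
    B[n]=a[:298,:398]
cv2.imwrite("pics/fit.png",np.vstack([np.hstack([B["sole"],B["tab"]]),np.hstack([B["strap"],B["disc"]])])[:,:,::-1])
E
python3 fit.py
```

```text
sole outline in blank frame mm lo/hi [-64. -27.] [63.5 23.5] 0.132
  die (frame = blank frame):  [ 0.4431 -0.1569] 87.2 med res 0.56 245 target (0.6229, -0.2808, 71.3)
tab outline in blank frame mm lo/hi [-34.  -22.5] [35.8 22. ] 0.124
  die (frame = blank frame):  [0.4509 0.3386] 63.6 med res 0.57 153 target (0.6402, -0.0933, 89.3)
strap outline in blank frame mm lo/hi [-54.  -18.5] [55.  16.5] 0.135
  die (frame = blank frame):  [0.4286 0.1824] 84.3 med res 0.45 165 target (0.5931, 0.1092, 92.7)
disc outline in blank frame mm lo/hi [-29.5 -31. ] [31.  29.5] 0.115
  die (frame = blank frame):  [ 0.4657 -0.0055] 91.4 med res 0.33 122 target (0.6443, 0.3004, 90)
```

View pics/fit.png

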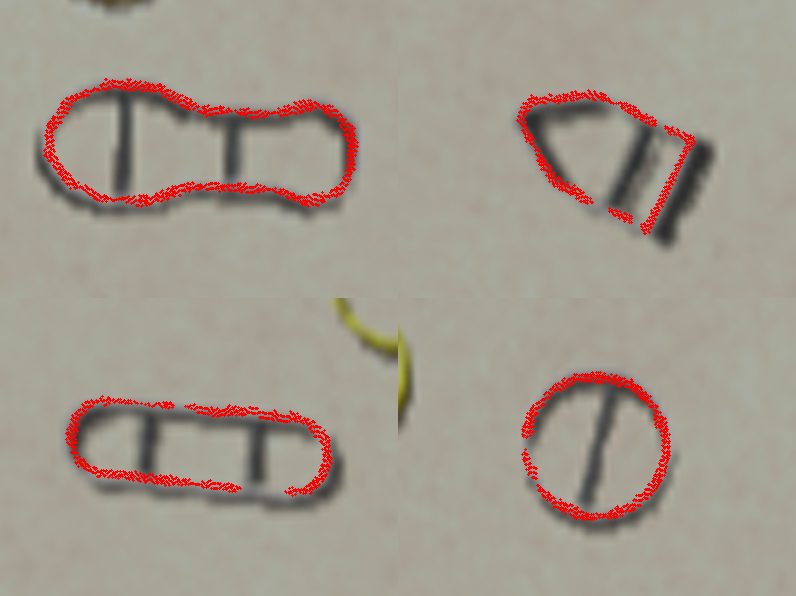

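Fits agree with the given sizes: the outlines are centred on their blanks, and die residuals are about 0.5 mm. I'll start with the tab, which is nearest the arm.

```bash
cat > plan.py <<'E'
import sys,numpy as np
from scipy.spatial.transform import Rotation as Ro
from bench import status
o=status.get_obs(); R=Ro.from_rotvec(o["orientation"]).as_matrix(); p=np.array(o["tcp_pos"])
def go(p,R,t,head):
    "move to TCP t with tool y heading (deg, mod 180); returns shift in cm and yaw"
    d=R.T@(np.array(t)-p)*100; h=np.degrees(np.arctan2(R[1,1],R[0,1])); y=(h-head+90)%180-90
    return d.round(2),round(float(y),1)
a=[float(x) for x in sys.argv[1:]]
print("t",round(float(o["clock"]),2),"pos",p.round(4),"tilt",np.degrees(np.arccos(-R[2,2])).round(2),"F",np.round(o["contact_force"],1),"w",round(float(o["grip_width"]),4))
for i in range(0,len(a),4):
    d,y=go(p,R,a[i:i+3],a[i+3]); print(a[i:i+4],"dx dy dz",d,"yaw",y)
    R=R@Ro.from_euler("z",y,degrees=True).as_matrix(); p=np.array(a[i:i+3])
E
python3 plan.py .4491 .3350 .14 -26.4 .4491 .3350 .038 -26.4
```

```text
t 0.1 pos [0.2551 0.6244 0.2554] tilt 0.09 F [-0.4  0.1 -0.7] w 0.0851
[0.4491, 0.335, 0.14, -26.4] dx dy dz [-28.9  -19.44  11.58] yaw -85.8
[0.4491, 0.335, 0.038, -26.4] dx dy dz [-0.02  0.   10.2 ] yaw -0.0
```

send_rows:
  steps:
    - {"dx": -3,"dy": -2,"dz": 1.2,"yaw": 10,"gripper": 0.7}
    - {"dx": -7,"dy": -4.8,"dz": 3,"yaw": 20,"gripper": 0.7}
    - {"dx": -12,"dy": -8,"dz": 5,"yaw": 30,"gripper": 0.7}
    - {"dx": -17,"dy": -11.5,"dz": 7,"yaw": 40,"gripper": 0.7}
    - {"dx": -22,"dy": -15,"dz": 9,"yaw": 50,"gripper": 0.7}
  force: 60

```text
clock: 0.72
tcp_pos: [0.401, 0.4039, 0.1667]
orientation: [1.859, 2.533, -0.0]
contact_force: [1.5, 0.2, -0.9]
grip_width: 0.06
gripper_force: 0.0
```

```bash
python3 plan.py .4491 .3350 .14 -26.4 .4491 .3350 .038 -26.4
```

```text
t 0.72 pos [0.401  0.4039 0.1667] tilt 0.01 F [ 1.5  0.2 -0.9] w 0.06
[0.4491, 0.335, 0.14, -26.4] dx dy dz [-8.01  2.52  2.67] yaw 43.9
[0.4491, 0.335, 0.038, -26.4] dx dy dz [ 0.  -0.  10.2] yaw -0.0
```

send_rows:
  steps:
    - {"dx": -3,"dy": 1,"dz": 1,"yaw": 10}
    - {"dx": -6,"dy": 2,"dz": 2,"yaw": 20}
    - {"dx": -8.01,"dy": 2.52,"dz": 2.67,"yaw": 30}
    - {"dx": -8.01,"dy": 2.52,"dz": 2.67,"yaw": 40}
    - {"dx": -8.01,"dy": 2.52,"dz": 2.67,"yaw": 43.9}

```text
validation failed for argument at $.st...
```

```bash
python3 plan.py .4491 .3350 .14 -26.4 .4491 .3350 .038 -26.4
python3 - <<'E'
from bench import imaging
import cv2,numpy as np
from h import *
f=imaging.grab_frame("wrist"); a=f["color"].copy(); np.savez("w1.npz",**f); print(f["R"].round(2),f["t"].round(3))
o=np.load("out_tab.npy"); th=np.radians(63.6); R=np.array([[np.cos(th),-np.sin(th)],[np.sin(th),np.cos(th)]])
w=o@R.T+[.4509,.3386]
for u,v in proj(f,np.c_[w,np.full(len(w),.032)]): cv2.circle(a,(int(u),int(v)),0,(255,0,0),-1)
u,v=proj(f,np.array([.4491,.335,.032])); cv2.circle(a,(int(u),int(v)),3,(0,0,255),-1)
cv2.imwrite("pics/w1.png",a[:,:,::-1])
E
```

```text
t 0.72 pos [0.401  0.4039 0.1667] tilt 0.01 F [ 1.5  0.2 -0.9] w 0.06
[0.4491, 0.335, 0.14, -26.4] dx dy dz [-8.01  2.52  2.67] yaw 43.9
[0.4491, 0.335, 0.038, -26.4] dx dy dz [ 0.  -0.  10.2] yaw -0.0
[[ 0.95  0.3  -0.  ]
 [ 0.29 -0.91  0.29]
 [ 0.09 -0.28 -0.96]] [-0.504  0.242  0.371]
```

View pics/w1.png

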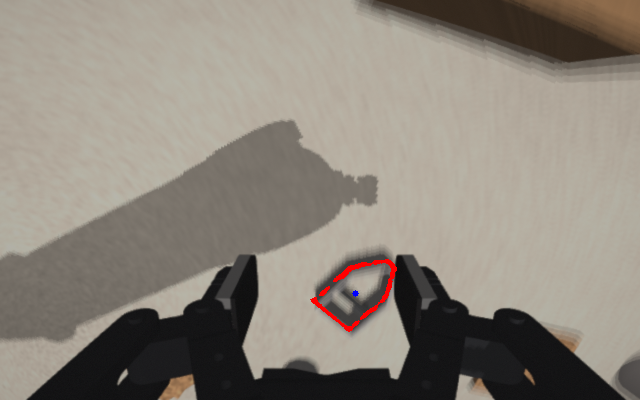

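The wrist view is blurred by motion, but the projected tab outline lies on the die at (355,292). The call was refused, so I'll resend with rounder numbers and the gripper value in each row.

send_rows:
  steps:
    - {"dx": -3,"dy": 1,"dz": 1,"yaw": 10,"gripper": 0.7}
    - {"dx": -6,"dy": 2,"dz": 2,"yaw": 20,"gripper": 0.7}
    - {"dx": -8,"dy": 2.5,"dz": 2.7,"yaw": 30,"gripper": 0.7}
    - {"dx": -8,"dy": 2.5,"dz": 2.7,"yaw": 40,"gripper": 0.7}
    - {"dx": -8,"dy": 2.5,"dz": 2.7,"yaw": 44,"gripper": 0.7}

```text
clock: 1.4
tcp_pos: [0.4484, 0.3369, 0.14]
orientation: [2.67, 1.655, -0.002]
contact_force: [-0.6, -0.3, -0.2]
grip_width: 0.0597
gripper_force: 0.0
```

```bash
python3 plan.py .4491 .3350 .14 -26.4 .4491 .3350 .038 -26.4
cat > wr.py <<'E'
import sys
from bench import imaging
from h import *
n,z,x,y,yaw,out=sys.argv[1],*map(float,sys.argv[2:6]),sys.argv[6]
f=imaging.grab_frame("wrist"); f=imaging.grab_frame("wrist"); a=f["color"].copy()
th=np.radians(yaw); R=np.array([[np.cos(th),-np.sin(th)],[np.sin(th),np.cos(th)]])
w=np.load(f"out_{n}.npy")@R.T+[x,y]
for u,v in proj(f,np.c_[w,np.full(len(w),z)]): cv2.circle(a,(int(u),int(v)),0,(255,0,0),-1)
cv2.imwrite(out,a[:,:,::-1])
E
python3 wr.py tab .032 .4509 .3386 63.6 pics/w2.png
```

```text
t 1.4 pos [0.4484 0.3369 0.14  ] tilt 0.06 F [-0.6 -0.3 -0.2] w 0.0597
[0.4491, 0.335, 0.14, -26.4] dx dy dz [-0.14  0.15  0.  ] yaw -0.0
[0.4491, 0.335, 0.038, -26.4] dx dy dz [1.00e-02 0.00e+00 1.02e+01] yaw -0.0
```

View pics/w2.png

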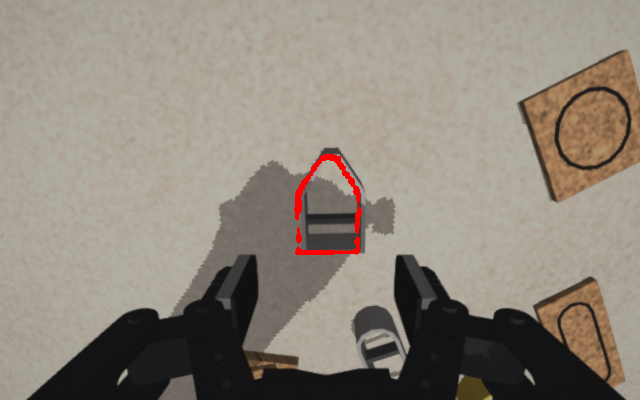

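Run:
```python
from h import *
from bench import imaging,status
from scipy.spatial.transform import Rotation as Ro
f=imaging.grab_frame("wrist"); np.savez("w2.npz",**f); o=status.get_obs(); R=Ro.from_rotvec(o["orientation"]).as_matrix(); p=o["tcp_pos"]
for z in (-.01,.006,.025,.10,.108): print("tool axis",z,proj(f,p+R[:,2]*z).round(1))
for s in(-.03,.03): print("tip",proj(f,p+R@[0,s,.02]).round(1))
P=cloud(f); print("disc blank ctr proj",proj(f,np.array([.6443,.3004,.008])).round(1), "strap blank",proj(f,np.array([.5931,.1092,.008])).round(1))
s=(P[...,2]>.026)&(P[...,2]<.040)&(np.hypot(P[...,0]-.45,P[...,1]-.337)<.055)
m=s.astype(np.uint8)*255; q=((P[s]-p)@R)
print("rim in tool frame lo/hi mm",(np.percentile(q,[1,99],axis=0)*1000).round(1), "z",np.median(P[s][:,2]), s.sum())
print("K",f["K"][0],f["K"][1,2]); 
a=f["color"]; c=cv2.resize(a[100:300,240:440],None,fx=3,fy=3,interpolation=cv2.INTER_CUBIC); cv2.imwrite("pics/w2c.png",c[:,:,::-1])
```

```text
tool axis -0.01 [324.8 315. ]
tool axis 0.006 [324.8 291.4]
tool axis 0.025 [324.9 269.2]
tool axis 0.1 [325.  215.3]
tool axis 0.108 [325.  211.5]
tip [256.3 274.4]
tip [393.4 274.2]
disc blank ctr proj [587.9 131.2] strap blank [579.2 349.8]
rim in tool frame lo/hi mm [[-31.4 -16.7 106.7]
 [ 38.5  27.  114.1]] z 0.031811041996111976 1752
K [351.85720465   0.         325.66562483] 203.13449633259896
```

View pics/w2c.png

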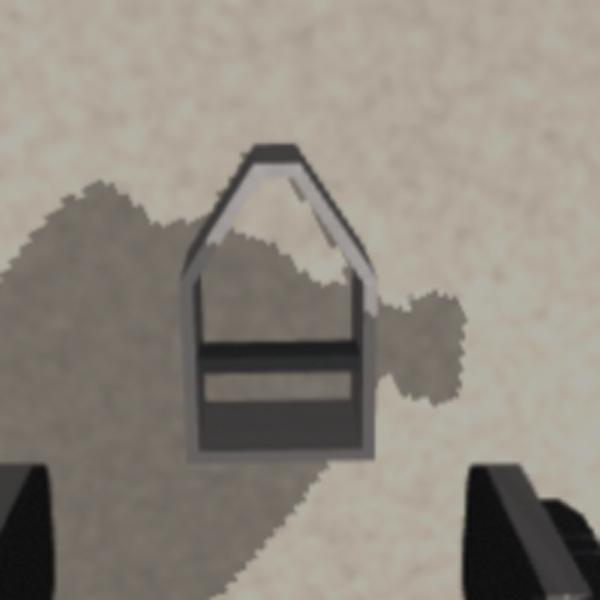

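The crop shows the tab die outer walls at full-image columns 301 and 365. Jaw midline is 325, so the die sits 5.2 mm off in tool y, about 3.7 mm from the top camera's estimate. The disc blank is shifted the same way. So I'll re-measure everything once from a higher wrist view.

```bash
python3 plan.py .555 0 .29 -90
```

```text
t 1.55 pos [0.4482 0.3373 0.1402] tilt 0.04 F [-0.1 -0.6  0.6] w 0.06
[0.555, 0.0, 0.29, -90.0] dx dy dz [-25.6   24.43 -14.97] yaw 63.9
```

send_rows:
  steps:
    - {"dx": -3,"dy": 3,"dz": -3,"yaw": 10,"gripper": 0.7}
    - {"dx": -6.5,"dy": 6.5,"dz": -6,"yaw": 20,"gripper": 0.7}
    - {"dx": -10,"dy": 10,"dz": -9,"yaw": 30,"gripper": 0.7}
    - {"dx": -13.5,"dy": 13.5,"dz": -11,"yaw": 40,"gripper": 0.7}
    - {"dx": -17,"dy": 17,"dz": -13,"yaw": 50,"gripper": 0.7}

```text
clock: 2.17
tcp_pos: [0.5262, 0.1082, 0.2713]
orientation: [-3.119, -0.371, -0.001]
contact_force: [0.7, 0.4, -1.2]
grip_width: 0.0597
gripper_force: 0.0
```

```bash
python3 plan.py .555 0 .29 -90
```

```text
t 2.17 pos [0.5262 0.1082 0.2713] tilt 0.04 F [ 0.7  0.4 -1.2] w 0.0597
[0.555, 0.0, 0.29, -90.0] dx dy dz [ 0.26 11.19 -1.87] yaw 13.6
```

send_rows:
  steps:
    - {"dx": 0.1,"dy": 4,"dz": -0.7,"yaw": 5,"gripper": 0.7}
    - {"dx": 0.2,"dy": 8,"dz": -1.4,"yaw": 10,"gripper": 0.7}
    - {"dx": 0.3,"dy": 11.2,"dz": -1.9,"yaw": 13.5,"gripper": 0.7}
    - {"dx": 0.3,"dy": 11.2,"dz": -1.9,"yaw": 13.5,"gripper": 0.7}
    - {"dx": 0.3,"dy": 11.2,"dz": -1.9,"yaw": 13.5,"gripper": 0.7}

```text
clock: 2.8
tcp_pos: [0.5553, 0.0024, 0.2891]
orientation: [-3.141, -0.011, 0.001]
contact_force: [-0.2, 0.5, -0.6]
grip_width: 0.0595
gripper_force: 0.0
```

Run:
```python
from h import *
from bench import imaging,status
f=imaging.grab_frame("wrist"); f=imaging.grab_frame("wrist"); np.savez("w3.npz",**f)
cv2.imwrite("pics/w3.png",f["color"][:,:,::-1]); o=status.get_obs(); print(o["tcp_pos"].round(4),o["orientation"].round(3))
```

```text
[0.5553 0.003  0.289 ] [-3.141e+00 -1.300e-02  1.000e-03]
```

View pics/w3.png

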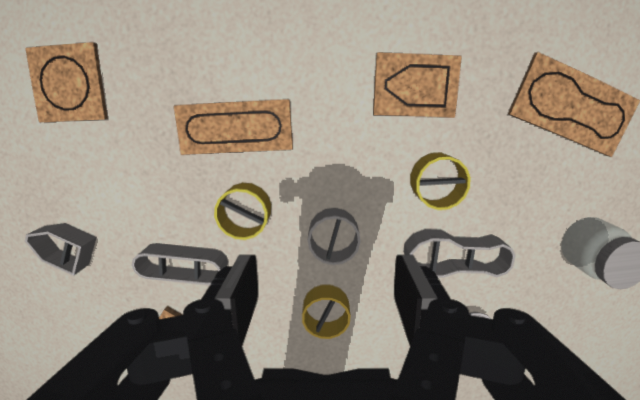

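The high wrist view shows all blanks (65,82), (235,127), (418,84), (573,104). It also shows the grey dies at (62,248), (180,263), (333,233), (460,255) and the yellow decoys at (243,210), (440,181), (326,310).

```bash
cat > fit2.py <<'E'
import sys
from h import *
from scipy.spatial import cKDTree
from scipy.optimize import least_squares
def rot(a): return np.array([[np.cos(a),-np.sin(a)],[np.sin(a),np.cos(a)]])
def icp(q,o,x,y,yaw,s):
    T=cKDTree(o*s); r=lambda v:T.query((q-v[:2])@rot(v[2]))[0]*1000
    R=[least_squares(r,[x,y,np.radians(yaw+d)],loss="soft_l1",f_scale=1.5,x_scale=[.01,.01,.1],diff_step=1e-3) for d in(-3,0,3)]
    b=min(R,key=lambda k:k.cost); return b.x[:2].round(4),np.degrees(b.x[2]).round(1),"med",np.median(r(b.x)).round(2),len(q)
B=dict(sole=(.6229,-.2808,71.3,144,72),tab=(.6402,-.0933,89.3,92,66),strap=(.5931,.1092,92.7,130,56),disc=(.6443,.3004,90,84,84))
D=dict(sole=(.4431,-.1569,87.2),tab=(.4509,.3386,63.6),strap=(.4286,.1824,84.3),disc=(.4657,-.0055,91.4))
def blank(f,n):
    bx,by,yaw,L,W=B[n]; h,w=np.meshgrid(np.arange(-W/2+1,W/2-1,.5),np.arange(-L/2+1,L/2-1,.5))
    XY=(np.stack([w,h],-1)/1000)@rot(np.radians(yaw)).T+[bx,by]
    p=proj(f,np.dstack([XY,np.full(h.shape,.008)])).astype(np.float32)
    g=cv2.cvtColor(cv2.remap(f["color"],p[...,0],p[...,1],cv2.INTER_CUBIC),cv2.COLOR_RGB2GRAY)
    return icp(XY[g<np.median(g)*.6],np.load(f"out_{n}.npy"),bx,by,yaw,1)
def die(f,n,z0=0,xyw=None):
    x,y,yaw=xyw or D[n]; P=cloud(f); C=-f["R"].T@f["t"]; d=np.hypot(P[...,0]-x,P[...,1]-y)
    s=(d<(.04 if n=="disc" else .075))&(P[...,2]>.027+z0)&(P[...,2]<.045+z0)
    q=P[s]; t=(.032+z0-C[2])/(q[:,2]-C[2]); q=(C+(q-C)*t[:,None])[:,:2]
    return icp(q,np.load(f"out_{n}.npy"),x,y,yaw,.97)
if __name__=="__main__":
    f=dict(np.load(sys.argv[1])); P=cloud(f); g=P[...,2]; print("table z",np.median(g[60:200,300:370]))
    for n in B: print(n,"blank",*blank(f,n),"was",B[n][:3]); print("   die",*die(f,n),"was",D[n])
E
python3 fit2.py w3.npz; python3 -c "
from fit2 import *
f=dict(np.load('w2.npz')); print(die(f,'tab')); print(blank(f,'disc'))"
```

```text
table z 3.7375910112585556e-05
sole blank [ 0.6254 -0.2835] 72.1 med 0.16 3570 was (0.6229, -0.2808, 71.3)
   die [ 0.4492 -0.1598] 85.2 med 0.3 947 was (0.4431, -0.1569, 87.2)
tab blank [ 0.6434 -0.0949] 88.1 med 0.19 2117 was (0.6402, -0.0933, 89.3)
   die [0.4548 0.335 ] 65.8 med 0.33 620 was (0.4509, 0.3386, 63.6)
strap blank [0.5963 0.1078] 92.9 med 0.16 2626 was (0.5931, 0.1092, 92.7)
   die [0.4327 0.1812] 85.0 med 0.32 751 was (0.4286, 0.1824, 84.3)
disc blank [0.6473 0.2978] 92.1 med 0.19 2178 was (0.6443, 0.3004, 90)
   die [ 0.471  -0.0075] 93.9 med 0.23 557 was (0.4657, -0.0055, 91.4)
(array([0.4535, 0.338 ]), np.float64(65.6), 'med', np.float64(0.24), 1531)
(array([0.6457, 0.2966]), np.float64(80.4), 'med', np.float64(1.07), 3504)
```

```bash
python3 -c "
from fit2 import *
for n in('tab','strap','sole'):
    o=np.load(f'out_{n}.npy')*1000; (c,s,a)=cv2.minAreaRect(o.astype(np.float32)); 
    w,v=np.linalg.eigh(np.cov(o.T)); print(n,'pca deg',np.degrees(np.arctan(v[1,1]/v[0,1])).round(2),'rect',np.round(c,1),np.round(s,1),round(a,1))
    k=(o[:,0]>-30)&(o[:,0]<(8 if n=='tab' else 2 if n=='sole' else 30))
    for g in(1,-1):
        q=o[k&(g*o[:,1]>10)]; print('  side',g,np.degrees(np.arctan(np.polyfit(q[:,0],q[:,1],1)[0])).round(2),q[:,1].mean().round(2))
"; python3 plan.py .4532 .3370 .14 -24.3 .4532 .3370 .038 -24.3
```

```text
tab pca deg -0.66 rect [ 0.6 -0.5] [45.  70.8] 89.1
  side 1 -0.51 19.9
  side -1 -0.36 -20.65
strap pca deg 4.39 rect [ 0.5 -0.8] [110.   35.1] 1.0
  side 1 -0.62 14.63
  side -1 1.08 -16.29
sole pca deg -0.89 rect [-0.3  0.3] [ 51.4 128.7] 86.2
  side 1 0.64 14.81
  side -1 -0.06 -16.36
t 2.9 pos [0.5553 0.003  0.289 ] tilt 0.06 F [-0.8  0.5  0.9] w 0.0596
[0.4532, 0.337, 0.14, -24.3] dx dy dz [ -9.92 -33.47  14.93] yaw -65.2
[0.4532, 0.337, 0.038, -24.3] dx dy dz [-0.00e+00  1.00e-02  1.02e+01] yaw -0.0
```

```bash
python3 plan.py .500 .17 .20 -57 .4504 .3317 .14 -24.8 .4504 .3317 .038 -24.8
```

```text
t 2.9 pos [0.5553 0.003  0.289 ] tilt 0.06 F [-0.8  0.5  0.9] w 0.0596
[0.5, 0.17, 0.2, -57.0] dx dy dz [ -5.38 -16.73   8.91] yaw -32.5
[0.4504, 0.3317, 0.14, -24.8] dx dy dz [  4.64 -16.26   6.01] yaw -32.2
[0.4504, 0.3317, 0.038, -24.8] dx dy dz [-0.00e+00  1.00e-02  1.02e+01] yaw -0.0
```

send_rows:
  steps:
    - {"dx": -1.3,"dy": -4,"dz": 2,"yaw": -8,"gripper": 0.7}
    - {"dx": -2.7,"dy": -8,"dz": 4,"yaw": -16,"gripper": 0.7}
    - {"dx": -4,"dy": -12.5,"dz": 6.5,"yaw": -24,"gripper": 0.7}
    - {"dx": -5.4,"dy": -16.7,"dz": 8.9,"yaw": -32.5,"gripper": 0.7}

```text
clock: 3.4
tcp_pos: [0.4996, 0.1711, 0.1997]
orientation: [-3.01, -0.898, -0.0]
contact_force: [0.6, -0.3, -0.6]
grip_width: 0.0599
gripper_force: 0.0
```

send_rows:
  steps:
    - {"dx": 1.5,"dy": -5,"dz": 2,"yaw": -10,"gripper": 0.7}
    - {"dx": 3,"dy": -11,"dz": 4,"yaw": -20,"gripper": 0.7}
    - {"dx": 4.6,"dy": -16.3,"dz": 6,"yaw": -30,"gripper": 0.7}
    - {"dx": 4.6,"dy": -16.3,"dz": 6,"yaw": -32.2,"gripper": 0.7}
    - {"dx": 4.6,"dy": -16.3,"dz": 6,"yaw": -32.2,"gripper": 0.7}

```text
clock: 4.03
tcp_pos: [0.4507, 0.3303, 0.1403]
orientation: [2.649, 1.689, -0.001]
contact_force: [0.7, -1.8, -0.2]
grip_width: 0.0596
gripper_force: 0.0
```

```bash
sleep 0
python3 - <<'E'
from bench import imaging
from fit2 import *
f=imaging.grab_frame("wrist");f=imaging.grab_frame("wrist"); np.savez("w4.npz",**f); print(die(f,"tab",0,(.4535,.338,65.6)))
E
python3 plan.py .4504 .3317 .14 -24.8 .4504 .3317 .038 -24.8
```

```text
(array([0.4537, 0.3379]), np.float64(65.3), 'med', np.float64(0.24), 1560)
t 4.12 pos [0.4517 0.329  0.1408] tilt 0.03 F [ 0.3 -0.7  0.3] w 0.0598
[0.4504, 0.3317, 0.14, -24.8] dx dy dz [ 0.19 -0.24  0.08] yaw -0.4
[0.4504, 0.3317, 0.038, -24.8] dx dy dz [-0.00e+00 -1.00e-02  1.02e+01] yaw 0.0
```

send_rows:
  steps:
    - {"dx": 0,"dy": 0,"dz": 5,"yaw": 0,"gripper": 0.7}
    - {"dx": 0,"dy": 0,"dz": 5,"yaw": 0,"gripper": 0.7}
    - {"dx": 0,"dy": 0,"dz": 5,"yaw": 0,"gripper": 0.7}

```text
clock: 4.5
tcp_pos: [0.4521, 0.3296, 0.0917]
orientation: [2.651, 1.685, 0.001]
contact_force: [0.3, 0.8, -0.0]
grip_width: 0.0599
gripper_force: 0.0
```

```bash
python3 plan.py .4504 .3317 .038 -24.8;python3 - <<'E'
from bench import imaging
from fit2 import *
f=imaging.grab_frame("wrist"); print(die(f,"tab",0,(.4535,.338,65.6)))
E
python3 plan.py .4504 .3317 .038 -24.8
```

```text
t 4.5 pos [0.4521 0.3296 0.0917] tilt 0.05 F [ 0.3  0.8 -0. ] w 0.0599
[0.4504, 0.3317, 0.038, -24.8] dx dy dz [ 0.12 -0.25  5.37] yaw -0.3
(array([0.4539, 0.3386]), np.float64(65.4), 'med', np.float64(0.23), 2425)
t 4.55 pos [0.4524 0.3301 0.0921] tilt 0.13 F [-0.4 -0.6  0.1] w 0.06
[0.4504, 0.3317, 0.038, -24.8] dx dy dz [ 0.05 -0.25  5.41] yaw -0.3
```

send_rows:
  steps:
    - {"dx": 0.1,"dy": -0.2,"dz": 2,"yaw": -0.3,"gripper": 0.7}
    - {"dx": 0.1,"dy": -0.2,"dz": 4,"yaw": -0.3,"gripper": 0.7}
    - {"dx": 0.1,"dy": -0.2,"dz": 5.4,"yaw": -0.3,"gripper": 0.7}
    - {"dx": 0.1,"dy": -0.2,"dz": 5.4,"yaw": -0.3,"gripper": 0.7}
    - {"dx": 0.1,"dy": -0.2,"dz": 5.4,"yaw": -0.3,"gripper": 0.7}

```text
clock: 5.18
tcp_pos: [0.4504, 0.3322, 0.0373]
orientation: [-2.646, -1.694, -0.002]
contact_force: [0.3, 0.6, 0.3]
grip_width: 0.0598
gripper_force: 0.0
```

send_rows:
  steps:
    - {"dx": 0,"dy": 0,"dz": 0,"yaw": 0,"gripper": 0.3}
    - {"dx": 0,"dy": 0,"dz": 0,"yaw": 0,"gripper": 0.3}
    - {"dx": 0,"dy": 0,"dz": 0,"yaw": 0,"gripper": 0.3}
    - {"dx": 0,"dy": 0,"dz": 0,"yaw": 0,"gripper": 0.3}
  force: 60

```text
clock: 5.68
tcp_pos: [0.4504, 0.3323, 0.0375]
orientation: [-2.645, -1.694, -0.002]
contact_force: [-0.6, -1.1, 4.8]
grip_width: 0.0427
gripper_force: 61.2
```

```bash
python3 plan.py .4504 .3317 .15 -24.8 .6406 -.0985 .15 -2.4
```

```text
t 5.67 pos [0.4504 0.3323 0.0375] tilt 0.09 F [-0.6 -1.1  4.8] w 0.0427
[0.4504, 0.3317, 0.15, -24.8] dx dy dz [ -0.04   0.03 -11.25] yaw 0.1
[0.6406, -0.0985, 0.15, -2.4] dx dy dz [-3.106e+01  3.532e+01 -3.000e-02] yaw -22.4
```

send_rows:
  steps:
    - {"dx": 0,"dy": 0,"dz": -4,"yaw": 0,"gripper": 0.3}
    - {"dx": 0,"dy": 0,"dz": -9,"yaw": 0,"gripper": 0.3}
    - {"dx": -4,"dy": 4,"dz": -11.2,"yaw": -5,"gripper": 0.3}
    - {"dx": -8,"dy": 9,"dz": -11.2,"yaw": -10,"gripper": 0.3}
    - {"dx": -12,"dy": 13.5,"dz": -11.2,"yaw": -15,"gripper": 0.3}

```text
clock: 6.3
tcp_pos: [0.5231, 0.1652, 0.1494]
orientation: [2.397, 2.03, 0.003]
contact_force: [1.4, 1.0, -0.7]
grip_width: 0.0429
gripper_force: 61.8
```

```bash
python3 plan.py .6407 -.0979 .15 -2.4
```

```text
t 6.3 pos [0.5231 0.1652 0.1494] tilt 0.11 F [ 1.4  1.  -0.7] w 0.0429
[0.6407, -0.0979, 0.15, -2.4] dx dy dz [-24.01  15.94  -0.06] yaw -7.1
```

send_rows:
  steps:
    - {"dx": -4.5,"dy": 3,"dz": 0,"yaw": -2,"gripper": 0.3}
    - {"dx": -9.5,"dy": 6.5,"dz": 0,"yaw": -4,"gripper": 0.3}
    - {"dx": -14.5,"dy": 9.5,"dz": 0,"yaw": -5.5,"gripper": 0.3}
    - {"dx": -19.5,"dy": 13,"dz": 0,"yaw": -7,"gripper": 0.3}
    - {"dx": -24,"dy": 15.9,"dz": 0,"yaw": -7.1,"gripper": 0.3}

```text
clock: 6.92
tcp_pos: [0.6391, -0.0993, 0.1488]
orientation: [2.272, 2.169, 0.001]
contact_force: [0.5, -0.3, -1.3]
grip_width: 0.0423
gripper_force: 61.8
```

send_rows:
  steps:
    - {"dx": 0,"dy": 0,"dz": 4,"yaw": 0,"gripper": 0.3}
    - {"dx": 0,"dy": 0,"dz": 6,"yaw": 0,"gripper": 0.3}
    - {"dx": 0,"dy": 0,"dz": 6,"yaw": 0,"gripper": 0.3}
    - {"dx": 0,"dy": 0,"dz": 6,"yaw": 0,"gripper": 0.3}

```text
clock: 7.42
tcp_pos: [0.639, -0.0961, 0.0894]
orientation: [2.27, 2.171, 0.002]
contact_force: [0.8, -0.0, -0.7]
grip_width: 0.0428
gripper_force: 61.7
```

```bash
python3 wr.py tab .008 .6404 -.0944 88.1 pics/w5.png; python3 plan.py .6407 -.0979 .0465 -2.4
```

```text
t 7.53 pos [ 0.6393 -0.0964  0.0898] tilt 0.12 F [-0.9  0.7 -1.5] w 0.0425
[0.6407, -0.0979, 0.0465, -2.4] dx dy dz [-0.14  0.14  4.33] yaw -0.2
```

View pics/w5.png

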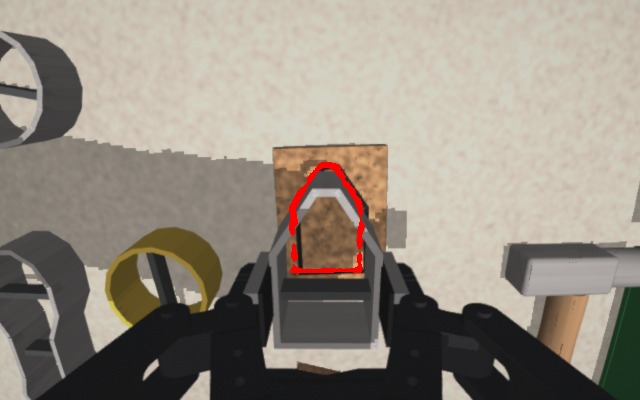

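The held tab die is over its blank, square with it. The blank's far corners are at (275,148) and (386,145), and the projected outline is about 1 mm left of the drawn one. Now a numeric comparison from the same frame.

Run:
```python
from bench import imaging,status
from fit2 import *
from scipy.spatial.transform import Rotation as Ro
f=imaging.grab_frame("wrist"); o=status.get_obs(); R=Ro.from_rotvec(o["orientation"]).as_matrix(); p=o["tcp_pos"]; z0=p[2]-.0375
np.savez("w5.npz",**f)
print("die",die(f,"tab",z0,(.6404,-.0944,88.1)),p.round(4))
def bp(u,v,z):
    K=f["K"]; d=np.array([(u-K[0,2])/K[0,0],(v-K[1,2])/K[1,1]]); s=d
    for _ in range(8): s=d/(1+f["k1"]*(s@s))
    C=-f["R"].T@f["t"]; r=f["R"].T@np.array([*s,1]); return C+r*(z-C[2])/r[2]
a=f["color"]; c=cv2.resize(a[130:290,240:420],None,fx=4,fy=4,interpolation=cv2.INTER_CUBIC); cv2.imwrite("pics/w5c.png",c[:590,:,::-1])
for u,v in((275,148),(386,145)): print(bp(u,v,.008).round(4))
```

```text
die (array([ 0.6397, -0.0888]), np.float64(88.5), 'med', np.float64(0.45), 6465) [ 0.6393 -0.0965  0.0898]
[ 0.6134 -0.0488  0.008 ]
[ 0.6764 -0.0499  0.008 ]
```

View pics/w5c.png

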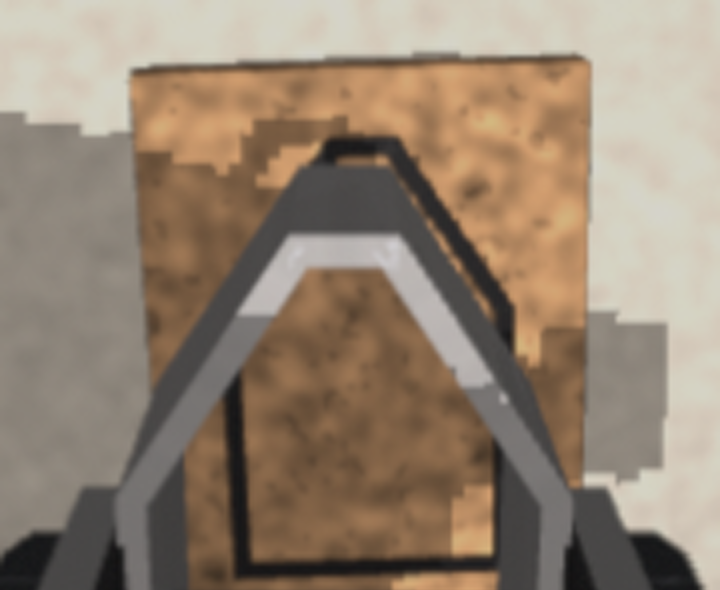

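The crop shows the drawn tab outline: tip at crop (325–398, 140) and base line lower edge at row 577. The right slanted edge is visible right of the die, so the die must shift slightly right.

```bash
cat >> h.py <<'E'
def bp(f,u,v,z):
    K=f["K"]; d=np.array([(u-K[0,2])/K[0,0],(v-K[1,2])/K[1,1]]); s=d
    for _ in range(8): s=d/(1+f["k1"]*(s@s))
    C=-f["R"].T@f["t"]; r=f["R"].T@np.array([*s,1]); return C+r*(z-C[2])/r[2]
E
python3 - <<'E'
from h import *
f=dict(np.load("w5.npz")); C=lambda u,v:(240+u/4,130+v/4)
for n,u,v,z in(("draw tip L",325,140,.008),("tip R",400,140,.008),("base L out",236,577,.008),("draw shoulder R out",514,308,.008),
  ("die tip L",288,234,.0843),("die tip R",404,234,.0843),("die shoulder L out",117,500,.0843),("die shoulder R out",573,500,.0843),
  ("die bottom tip L",300,165,.0523),("die bot tip R",390,165,.0523),
 ("die base L",(275-240)*4,(348-130)*4,.0843),("die base R",(379-240)*4,(347-130)*4,.0843)):
    print(n,(bp(f,*C(u,v),z)*1000)[:2].round(1))
E
```

```text
draw tip L [639.2 -59.8]
tip R [649.9 -60.3]
base L out [ 621.7 -129. ]
draw shoulder R out [666.1 -86.3]
die tip L [636.8 -53.9]
die tip R [647.3 -54.4]
die shoulder L out [618.9 -79.5]
die shoulder R out [662.7 -81.5]
die bottom tip L [637.  -54.2]
die bot tip R [647.1 -54.6]
die base L [ 617.2 -122.9]
die base R [ 661.3 -124.4]
```

```bash
python3 plan.py .6422 -.1017 .0500 -1.0
```

```text
t 7.58 pos [ 0.6393 -0.0965  0.0898] tilt 0.12 F [-0.5 -0.5 -1.8] w 0.0426
[0.6422, -0.1017, 0.05, -1.0] dx dy dz [-0.51  0.31  3.98] yaw -1.6
```

send_rows:
  steps:
    - {"dx": -0.3,"dy": 0.2,"dz": 2,"yaw": -1,"gripper": 0.3}
    - {"dx": -0.5,"dy": 0.3,"dz": 3.8,"yaw": -1.5,"gripper": 0.3}
    - {"dx": -0.5,"dy": 0.3,"dz": 4,"yaw": -1.5,"gripper": 0.3}
    - {"dx": -0.5,"dy": 0.3,"dz": 4,"yaw": -1.5,"gripper": 0.3}
    - {"dx": -0.5,"dy": 0.3,"dz": 4,"yaw": -1.5,"gripper": 0.3}

```text
clock: 8.2
tcp_pos: [0.6415, -0.1021, 0.0488]
orientation: [2.243, 2.199, 0.001]
contact_force: [0.4, -0.2, -0.7]
grip_width: 0.0425
gripper_force: 61.7
```

```bash
python3 plan.py .6422 -.1017 .0460 -1.0
python3 - <<'E'
from bench import imaging
from h import *
f=imaging.grab_frame("wrist"); f=imaging.grab_frame("wrist"); np.savez("w6.npz",**f)
c=cv2.resize(f["color"][150:350,230:430],None,fx=3,fy=3,interpolation=cv2.INTER_CUBIC); cv2.imwrite("pics/w6c.png",c[...,::-1])
E
```

```text
t 8.2 pos [ 0.6415 -0.1021  0.0488] tilt 0.04 F [ 0.4 -0.2 -0.7] w 0.0425
[0.6422, -0.1017, 0.046, -1.0] dx dy dz [0.04 0.07 0.28] yaw -0.1
```

View pics/w6c.png

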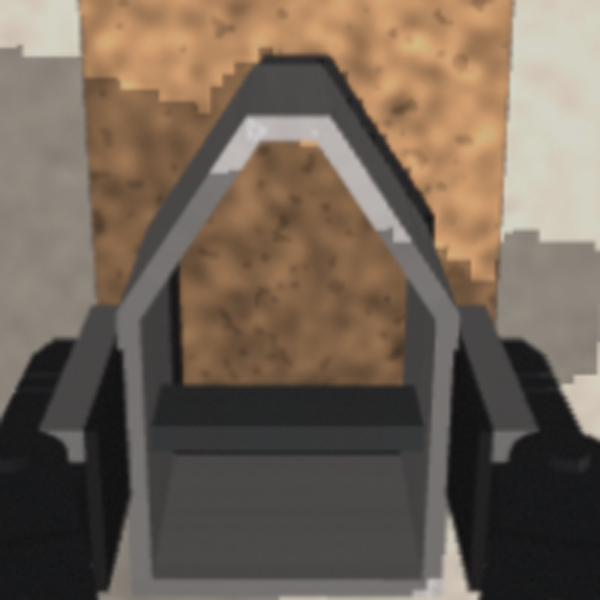

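Only a sliver of line shows on the right outside and left inside, so shift 1 mm in +dy and set it down.

send_rows:
  steps:
    - {"dx": 0,"dy": 0.1,"dz": 0,"yaw": 0,"gripper": 0.3}
    - {"dx": 0,"dy": 0.1,"dz": 0.2,"yaw": 0,"gripper": 0.3}
    - {"dx": 0,"dy": 0.1,"dz": 0.3,"yaw": 0,"gripper": 0.3}
    - {"dx": 0,"dy": 0.1,"dz": 0.3,"yaw": 0,"gripper": 0.3}

```text
clock: 8.8
tcp_pos: [0.6422, -0.102, 0.0456]
orientation: [-2.243, -2.2, -0.0]
contact_force: [-1.3, 0.5, 1.6]
grip_width: 0.0427
gripper_force: 62.0
```

send_rows:
  steps:
    - {"dx": 0,"dy": 0,"dz": 0,"yaw": 0,"gripper": 0.7}
    - {"dx": 0,"dy": 0,"dz": 0,"yaw": 0,"gripper": 0.7}
    - {"dx": 0,"dy": 0,"dz": 0,"yaw": 0,"gripper": 0.7}

```text
clock: 9.18
tcp_pos: [0.6423, -0.1021, 0.0454]
orientation: [2.243, 2.2, 0.0]
contact_force: [-0.5, -0.1, -0.2]
grip_width: 0.0598
gripper_force: 0.0
```

send_rows:
  steps:
    - {"dx": 0,"dy": 0,"dz": -2,"yaw": 0,"gripper": 0.7}
    - {"dx": 0,"dy": 0,"dz": -5,"yaw": 0,"gripper": 0.7}
    - {"dx": 0,"dy": 0,"dz": -9,"yaw": 0,"gripper": 0.7}
    - {"dx": 0,"dy": 0,"dz": -10,"yaw": 0,"gripper": 0.7}
    - {"dx": 0,"dy": 0,"dz": -10,"yaw": 0,"gripper": 0.7}

```text
clock: 9.8
tcp_pos: [0.6427, -0.1021, 0.1467]
orientation: [2.242, 2.199, 0.002]
contact_force: [-0.4, 0.2, -0.3]
grip_width: 0.0597
gripper_force: 0.0
```

```bash
python3 - <<'E'
from bench import imaging
from h import *
f=imaging.grab_frame("wrist"); f=imaging.grab_frame("wrist"); np.savez("w7.npz",**f)
c=f["color"]; cv2.imwrite("pics/w7.png",c[...,::-1])
E
python3 plan.py .4452 -.1685 .14 -5
```

```text
t 9.9 pos [ 0.6415 -0.1018  0.1447] tilt 0.08 F [-0.1  0.2 -0.5] w 0.0597
[0.4452, -0.1685, 0.14, -5.0] dx dy dz [ -7.05 -19.5    0.49] yaw 3.9
```

View pics/w7.png

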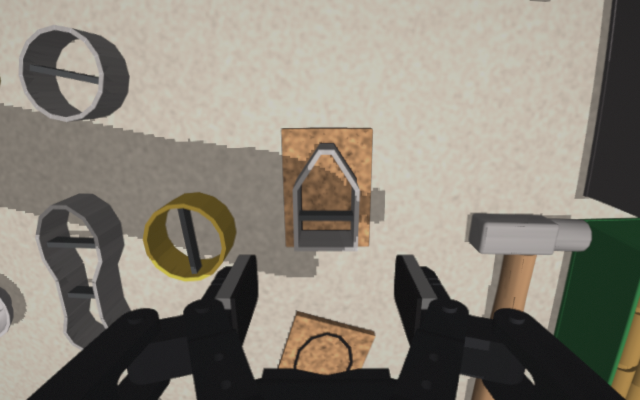

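The tab die sits squared on its blank, tip up at (327,148), base at row 248, margins even, so the placing is good. Sole next: hover over its blank first, then over the die, measuring both close up.

```bash
cat > m.py <<'E'
import sys
from fit2 import *
from bench import imaging,status
from scipy.spatial.transform import Rotation as Ro
import fit2
def run(kind,n,guess=None,z0=0):
    o=status.get_obs(); f=imaging.grab_frame("wrist"); np.savez("last.npz",**f)
    if kind=="blank":
        if guess: fit2.B[n]=(*guess,*fit2.B[n][3:])
        r=blank(f,n)
    else: r=die(f,n,z0,guess)
    R=Ro.from_rotvec(o["orientation"]).as_matrix(); h=np.degrees(np.arctan2(R[1,1],R[0,1])); p=o["tcp_pos"]
    l=np.array([r[0][0]-p[0],r[0][1]-p[1],0])@R*1000
    print(kind,n,*r,"| tcp",p.round(4),"head",h.round(1),"| in tool mm",l[:2].round(1),"rel yaw",(r[1]-h-90).round(1))
g=[float(x) for x in sys.argv[3:]]
run(sys.argv[1],sys.argv[2],tuple(g[:3]) or None,g[3] if len(g)>3 else 0)
E
python3 plan.py .6223 -.2930 .14 -17.6
```

```text
t 9.9 pos [ 0.6415 -0.1018  0.1447] tilt 0.08 F [-0.1  0.2 -0.5] w 0.0597
[0.6223, -0.293, 0.14, -17.6] dx dy dz [-19.15  -1.55   0.47] yaw 16.5
```

send_rows:
  steps:
    - {"dx": -5,"dy": -0.4,"dz": 0.1,"yaw": 5,"gripper": 0.7}
    - {"dx": -10.5,"dy": -0.8,"dz": 0.2,"yaw": 10,"gripper": 0.7}
    - {"dx": -16,"dy": -1.2,"dz": 0.3,"yaw": 14,"gripper": 0.7}
    - {"dx": -19.2,"dy": -1.6,"dz": 0.5,"yaw": 16.5,"gripper": 0.7}
    - {"dx": -19.2,"dy": -1.6,"dz": 0.5,"yaw": 16.5,"gripper": 0.7}

```text
clock: 10.52
tcp_pos: [0.6198, -0.2977, 0.1388]
orientation: [-2.54, -1.847, 0.006]
contact_force: [0.1, 0.4, 0.6]
grip_width: 0.0601
gripper_force: 0.0
```

send_rows:
  steps:
    - {"dx": 0,"dy": 0,"dz": 0,"yaw": 0,"gripper": 0.7}
    - {"dx": 0,"dy": 0,"dz": 0,"yaw": 0,"gripper": 0.7}
    - {"dx": 0,"dy": 0,"dz": 0,"yaw": 0,"gripper": 0.7}

```text
clock: 10.9
tcp_pos: [0.6229, -0.2923, 0.1403]
orientation: [-2.533, -1.857, -0.001]
contact_force: [-0.2, 0.1, 0.4]
grip_width: 0.0597
gripper_force: 0.0
```

```bash
python3 m.py blank sole .6254 -.2835 72.1;  python3 plan.py .4485 -.1698 .14 -4.5
```

```text
blank sole [ 0.6254 -0.2835] 72.1 med 0.04 3225 | tcp [ 0.6229 -0.2923  0.1403] head -17.5 | in tool mm [ 9.1 -0.3] rel yaw -0.4
t 10.95 pos [ 0.6228 -0.2926  0.1404] tilt 0.03 F [ 0.6 -0.8  0.5] w 0.0597
[0.4485, -0.1698, 0.14, -4.5] dx dy dz [  6.46 -20.32   0.04] yaw -13.0
```

The fit locked onto its own sampling grid, so I'll jitter the sample points and refit offline.

```bash
python3 - <<'E'
s=open("fit2.py").read()
s=s.replace("    T=cKDTree(o*s);","    rng=np.random.default_rng(0); o=np.repeat(o,4,0); o=o+rng.uniform(-.25e-3,.25e-3,o.shape); q=q+rng.uniform(-.25e-3,.25e-3,q.shape)\n    o=o[rng.permutation(len(o))]; T=cKDTree(o*s);")
s=s.replace('r=lambda v:T.query((q-v[:2])@rot(v[2]))[0]*1000','r=lambda v:T.query((q-v[:2])@rot(v[2]),k=6)[0].mean(1)*1000')
open("fit2.py","w").write(s)
E
python3 fit2.py w3.npz; python3 -c "
from fit2 import *
import fit2
f=dict(np.load('last.npz'))
for g in((.6254,-.2835,72.1),(.6234,-.2815,71),(.6270,-.285,73)):
    fit2.B['sole']=(*g,144,72); print(blank(f,'sole'))
print(die(dict(np.load('w4.npz')),'tab',0,(.4535,.338,65.6)))
f=dict(np.load('w7.npz')); print(die(f,'tab',.008,(.6422,-.0945,89)))
"
```

```text
table z 3.7375910112585556e-05
sole blank [ 0.6257 -0.2832] 71.7 med 0.24 3570 was (0.6229, -0.2808, 71.3)
   die [ 0.4492 -0.1598] 85.2 med 0.33 947 was (0.4431, -0.1569, 87.2)
tab blank [ 0.6434 -0.0954] 89.5 med 0.25 2117 was (0.6402, -0.0933, 89.3)
   die [0.4549 0.335 ] 65.4 med 0.41 620 was (0.4509, 0.3386, 63.6)
strap blank [0.5962 0.1063] 92.8 med 0.25 2626 was (0.5931, 0.1092, 92.7)
   die [0.4327 0.1813] 85.0 med 0.35 751 was (0.4286, 0.1824, 84.3)
disc blank [0.6469 0.2976] 89.1 med 0.24 2178 was (0.6443, 0.3004, 90)
   die [ 0.471  -0.0076] 96.3 med 0.25 557 was (0.4657, -0.0055, 91.4)
(array([ 0.6256, -0.283 ]), np.float64(71.2), 'med', np.float64(0.24), 3225)
(array([ 0.6256, -0.2829]), np.float64(71.4), 'med', np.float64(0.24), 3242)
(array([ 0.6256, -0.2831]), np.float64(71.4), 'med', np.float64(0.24), 3392)
(array([0.4536, 0.3378]), np.float64(65.4), 'med', np.float64(0.27), 1560)
(array([ 0.6423, -0.0957]), np.float64(89.1), 'med', np.float64(0.27), 1591)
```

```bash
python3 plan.py .4492 -.1698 .14 -4.5
```

```text
t 10.95 pos [ 0.6228 -0.2926  0.1404] tilt 0.03 F [ 0.6 -0.8  0.5] w 0.0597
[0.4492, -0.1698, 0.14, -4.5] dx dy dz [  6.48 -20.26   0.04] yaw -13.0
```

send_rows:
  steps:
    - {"dx": 1.6,"dy": -5,"dz": 0,"yaw": -4,"gripper": 0.7}
    - {"dx": 3.2,"dy": -10,"dz": 0,"yaw": -8,"gripper": 0.7}
    - {"dx": 4.8,"dy": -15,"dz": 0,"yaw": -11,"gripper": 0.7}
    - {"dx": 6.5,"dy": -20.2,"dz": 0,"yaw": -13,"gripper": 0.7}
    - {"dx": 6.5,"dy": -20.2,"dz": 0,"yaw": -13,"gripper": 0.7}

```text
clock: 11.58
tcp_pos: [0.4457, -0.1679, 0.1399]
orientation: [-2.303, -2.13, 0.001]
contact_force: [-0.1, -0.2, 0.8]
grip_width: 0.0597
gripper_force: 0.0
```

send_rows:
  steps:
    - {"dx": 0,"dy": 0,"dz": 0,"yaw": 0,"gripper": 0.7}
    - {"dx": 0,"dy": 0,"dz": 0,"yaw": 0,"gripper": 0.7}
    - {"dx": 0,"dy": 0,"dz": 0,"yaw": 0,"gripper": 0.7}

```text
clock: 11.95
tcp_pos: [0.4504, -0.1712, 0.1404]
orientation: [2.309, 2.129, -0.0]
contact_force: [0.1, 0.1, -0.4]
grip_width: 0.0597
gripper_force: 0.0
```

```bash
python3 m.py die sole .4492 -.1598 85.2;  python3 plan.py .4492 -.1698 .038 -4.5
```

```text
die sole [ 0.4479 -0.1583] 86.3 med 0.3 2774 | tcp [ 0.4504 -0.1712  0.1404] head -4.6 | in tool mm [12.7 -3.5] rel yaw 0.9
t 12.0 pos [ 0.4501 -0.1711  0.1403] tilt 0.03 F [-0.2 -0.7 -0.3] w 0.0597
[0.4492, -0.1698, 0.038, -4.5] dx dy dz [ 0.13 -0.11 10.23] yaw -0.1
```

```bash
python3 plan.py .4481 -.1683 .038 -3.4
```

```text
t 12.0 pos [ 0.4501 -0.1711  0.1403] tilt 0.03 F [-0.2 -0.7 -0.3] w 0.0597
[0.4481, -0.1683, 0.038, -3.4] dx dy dz [ 0.27 -0.23 10.23] yaw -1.2
```

send_rows:
  steps:
    - {"dx": 0.3,"dy": -0.2,"dz": 4,"yaw": -1.2,"gripper": 0.7}
    - {"dx": 0.3,"dy": -0.2,"dz": 8,"yaw": -1.2,"gripper": 0.7}
    - {"dx": 0.3,"dy": -0.2,"dz": 10.2,"yaw": -1.2,"gripper": 0.7}
    - {"dx": 0.3,"dy": -0.2,"dz": 10.2,"yaw": -1.2,"gripper": 0.7}
    - {"dx": 0.3,"dy": -0.2,"dz": 10.2,"yaw": -1.2,"gripper": 0.7}

```text
clock: 12.62
tcp_pos: [0.4484, -0.1679, 0.039]
orientation: [2.287, 2.153, 0.001]
contact_force: [-0.2, 0.3, 0.6]
grip_width: 0.0596
gripper_force: 0.0
```

send_rows:
  steps:
    - {"dx": 0,"dy": 0,"dz": 0,"yaw": 0,"gripper": 0.2}
    - {"dx": 0,"dy": 0,"dz": 0,"yaw": 0,"gripper": 0.2}
    - {"dx": 0,"dy": 0,"dz": 0,"yaw": 0,"gripper": 0.2}
    - {"dx": 0,"dy": 0,"dz": 0,"yaw": 0,"gripper": 0.2}
    - {"dx": 0,"dy": 0,"dz": 0,"yaw": 0,"gripper": 0.2}
  force: 60

```text
clock: 13.25
tcp_pos: [0.4486, -0.1676, 0.0396]
orientation: [2.285, 2.154, 0.002]
contact_force: [-1.6, 0.0, 6.5]
grip_width: 0.0326
gripper_force: 58.7
```

```bash
python3 m.py die sole .4479 -.1583 86.3; python3 plan.py .4481 -.1683 .15 -3.4 .6232 -.2928 .15 -18.3
```

```text
die sole [ 0.4494 -0.1572] 85.2 med 0.61 8570 | tcp [ 0.4486 -0.1676  0.0396] head -3.4 | in tool mm [10.5  0.2] rel yaw -1.4
t 13.3 pos [ 0.4486 -0.1677  0.0396] tilt 0.11 F [-1.3  0.3  6.5] w 0.0331
[0.4481, -0.1683, 0.15, -3.4] dx dy dz [ -0.07  -0.02 -11.04] yaw 0.0
[0.6232, -0.2928, 0.15, -18.3] dx dy dz [-11.39  18.22   0.04] yaw 14.9
```

send_rows:
  steps:
    - {"dx": 0,"dy": 0,"dz": -4,"yaw": 0,"gripper": 0.2}
    - {"dx": 0,"dy": 0,"dz": -9,"yaw": 0,"gripper": 0.2}
    - {"dx": -2.5,"dy": 4,"dz": -11,"yaw": 4,"gripper": 0.2}
    - {"dx": -5,"dy": 8,"dz": -11,"yaw": 8,"gripper": 0.2}
    - {"dx": -7.5,"dy": 12,"dz": -11,"yaw": 11,"gripper": 0.2}

```text
clock: 13.92
tcp_pos: [0.5644, -0.2498, 0.1493]
orientation: [2.483, 1.924, 0.002]
contact_force: [0.1, -0.4, -3.7]
grip_width: 0.0326
gripper_force: 61.5
```

```bash
python3 plan.py .6234 -.2923 .09 -18.3
```

```text
t 13.93 pos [ 0.5644 -0.2498  0.1493] tilt 0.07 F [ 0.1 -0.4 -3.7] w 0.0326
[0.6234, -0.2923, 0.09, -18.3] dx dy dz [-2.65  6.77  5.93] yaw 3.8
```

send_rows:
  steps:
    - {"dx": -1.3,"dy": 3.4,"dz": 2,"yaw": 2,"gripper": 0.2}
    - {"dx": -2.6,"dy": 6.7,"dz": 4,"yaw": 3.8,"gripper": 0.2}
    - {"dx": -2.6,"dy": 6.7,"dz": 5.9,"yaw": 3.8,"gripper": 0.2}
    - {"dx": -2.6,"dy": 6.7,"dz": 5.9,"yaw": 3.8,"gripper": 0.2}
    - {"dx": -2.6,"dy": 6.7,"dz": 5.9,"yaw": 3.8,"gripper": 0.2}

```text
clock: 14.55
tcp_pos: [0.621, -0.2908, 0.09]
orientation: [-2.544, -1.842, -0.0]
contact_force: [-0.3, -0.1, -3.6]
grip_width: 0.0329
gripper_force: 61.3
```

```bash
python3 m.py die sole .6256 -.2830 71.4 .0505; python3 plan.py .6234 -.2923 .0476 -18.3
```

```text
die sole [ 0.6235 -0.2813] 72.8 med 0.27 7477 | tcp [ 0.621  -0.2908  0.09  ] head -18.2 | in tool mm [ 9.8 -0.6] rel yaw 1.0
t 14.6 pos [ 0.6215 -0.291   0.0905] tilt 0.05 F [-0.2  0.3 -3.1] w 0.0328
[0.6234, -0.2923, 0.0476, -18.3] dx dy dz [-0.06  0.22  4.29] yaw 0.1
```

```bash
python3 - <<'E'
s=open("fit2.py").read()
s=s.replace("def die(f,n,z0=0,xyw=None):","def die(f,n,z0=0,xyw=None,tool=None):")
s=s.replace("    q=P[s]; t=(.032","    if tool is not None:\n        p,Rt=tool; l=(P-p)@Rt; s&=abs(l[...,0])>.016\n        s&=l[...,0]>-.1\n    q=P[s]; t=(.032")
open("fit2.py","w").write(s)
s=open("m.py").read()
s=s.replace('r=die(f,n,z0,guess)','r=die(f,n,z0,guess,(o["tcp_pos"],Ro.from_rotvec(o["orientation"]).as_matrix()) if z0 else None)')
open("m.py","w").write(s)
E
for i in 1 2; do python3 m.py die sole .6256 -.2830 71.4 .0505; done
python3 - <<'E'
from h import *
f=dict(np.load("last.npz")); a=f["color"].copy()
th=np.radians(71.4); R=np.array([[np.cos(th),-np.sin(th)],[np.sin(th),np.cos(th)]])
w=np.load("out_sole.npy")@R.T+[.6256,-.2830]
for u,v in proj(f,np.c_[w,np.full(len(w),.008)]): 
    if 0<=u<640 and 0<=v<400: cv2.circle(a,(int(u),int(v)),0,(255,0,0),-1)
c=np.hstack([f["color"][60:400,200:460],a[60:400,200:460]]); c=cv2.resize(c,(790,516),interpolation=cv2.INTER_CUBIC)
cv2.imwrite("pics/w8.png",c[...,::-1])
E
python3 plan.py .6234 -.2923 .0476 -18.3
```

```text
die sole [ 0.6242 -0.2805] 72.7 med 0.24 4708 | tcp [ 0.6215 -0.291   0.0905] head -18.2 | in tool mm [10.8 -0.7] rel yaw 0.9
die sole [ 0.6243 -0.2806] 72.7 med 0.25 4821 | tcp [ 0.6217 -0.2911  0.0907] head -18.2 | in tool mm [10.8 -0.8] rel yaw 0.9
t 14.7 pos [ 0.6218 -0.2912  0.0907] tilt 0.09 F [ 0.2 -0.3 -3.6] w 0.0328
[0.6234, -0.2923, 0.0476, -18.3] dx dy dz [-0.06  0.18  4.31] yaw 0.1
```

View pics/w8.png

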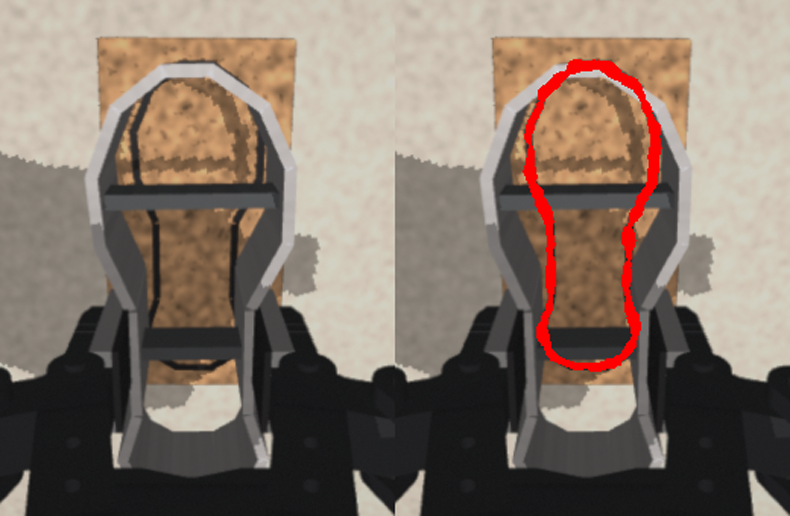

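Left pane: the drawn sole outline has its toe at (199,65) and heel at (193,367). The die (toe centre 192, heel 193) must turn about 1.3° clockwise. The projected blank fit matches the drawn line.

```bash
python3 plan.py .6233 -.2922 .0476 -19.5
```

```text
t 14.7 pos [ 0.6218 -0.2912  0.0907] tilt 0.09 F [ 0.2 -0.3 -3.6] w 0.0328
[0.6233, -0.2922, 0.0476, -19.5] dx dy dz [-0.05  0.17  4.31] yaw 1.3
```

send_rows:
  steps:
    - {"dx": 0,"dy": 0.2,"dz": 2,"yaw": 1.3,"gripper": 0.2}
    - {"dx": 0,"dy": 0.2,"dz": 3.8,"yaw": 1.3,"gripper": 0.2}
    - {"dx": 0,"dy": 0.2,"dz": 3.8,"yaw": 1.3,"gripper": 0.2}
    - {"dx": 0,"dy": 0.2,"dz": 3.8,"yaw": 1.3,"gripper": 0.2}

```text
clock: 15.2
tcp_pos: [0.6231, -0.292, 0.0509]
orientation: [-2.565, -1.812, 0.001]
contact_force: [-0.2, -0.7, -3.0]
grip_width: 0.0329
gripper_force: 62.3
```

```bash
python3 m.py die sole .6256 -.2830 71.4 .0125; python3 plan.py .6233 -.2922 .0476 -19.5
```

```text
die sole [ 0.626  -0.2817] 71.1 med 0.24 4344 | tcp [ 0.6231 -0.292   0.0509] head -19.5 | in tool mm [10.7 -0.7] rel yaw 0.6
t 15.25 pos [ 0.6233 -0.2922  0.0513] tilt 0.02 F [-0.4 -1.4 -3.7] w 0.0326
[0.6233, -0.2922, 0.0476, -19.5] dx dy dz [0.   0.   0.37] yaw -0.0
```

send_rows:
  steps:
    - {"dx": 0,"dy": 0,"dz": 0.2,"yaw": 0,"gripper": 0.2}
    - {"dx": 0,"dy": 0,"dz": 0.3,"yaw": 0,"gripper": 0.2}
    - {"dx": 0,"dy": 0,"dz": 0.35,"yaw": 0,"gripper": 0.2}
    - {"dx": 0,"dy": 0,"dz": 0.35,"yaw": 0,"gripper": 0.2}

```text
clock: 15.75
tcp_pos: [0.6235, -0.292, 0.048]
orientation: [2.566, 1.813, 0.0]
contact_force: [0.1, 0.2, -2.3]
grip_width: 0.0325
gripper_force: 62.4
```

send_rows:
  steps:
    - {"dx": 0,"dy": 0,"dz": 0,"yaw": 0,"gripper": 0.6}
    - {"dx": 0,"dy": 0,"dz": 0,"yaw": 0,"gripper": 0.6}
    - {"dx": 0,"dy": 0,"dz": 0,"yaw": 0,"gripper": 0.6}

```text
clock: 16.12
tcp_pos: [0.6237, -0.2922, 0.0482]
orientation: [2.565, 1.812, 0.001]
contact_force: [-0.1, 0.4, 0.5]
grip_width: 0.0515
gripper_force: 0.0
```

send_rows:
  steps:
    - {"dx": 0,"dy": 0,"dz": -2,"yaw": 0,"gripper": 0.6}
    - {"dx": 0,"dy": 0,"dz": -5,"yaw": 0,"gripper": 0.6}
    - {"dx": 0,"dy": 0,"dz": -9.5,"yaw": 0,"gripper": 0.6}
    - {"dx": 0,"dy": 0,"dz": -9.5,"yaw": 0,"gripper": 0.6}
    - {"dx": 0,"dy": 0,"dz": -9.5,"yaw": 0,"gripper": 0.6}

```text
clock: 16.75
tcp_pos: [0.6236, -0.2919, 0.1438]
orientation: [2.565, 1.812, 0.001]
contact_force: [-0.6, 0.3, 0.8]
grip_width: 0.051
gripper_force: 0.0
```

```bash
sed -i 's/ if z0 else None)/ if z0 and o["grip_width"]<.046 and n!="disc" else None)/' m.py; python3 m.py die sole .6256 -.2830 71.4 .008; python3 plan.py .55 -.08 .17 -5 .4335 .1813 .14 -5
```

```text
die sole [ 0.6259 -0.2832] 70.8 med 0.25 2535 | tcp [ 0.6236 -0.2919  0.1438] head -19.5 | in tool mm [ 9.  -0.7] rel yaw 0.3
t 16.8 pos [ 0.6232 -0.2916  0.1428] tilt 0.04 F [ 0.3  0.7 -0.4] w 0.0514
[0.55, -0.08, 0.17, -5.0] dx dy dz [ 17.5  -13.96  -2.71] yaw -14.5
[0.4335, 0.1813, 0.14, -5.0] dx dy dz [ 25.01 -13.89   3.02] yaw -0.0
```

Sole is placed within 0.5 mm and 0.6°. Next is the strap.

```bash
python3 plan.py .61 -.09 .15 -9 .5970 .1063 .14 2.8
```

```text
t 16.8 pos [ 0.6232 -0.2916  0.1428] tilt 0.04 F [ 0.3  0.7 -0.4] w 0.0514
[0.61, -0.09, 0.15, -9.0] dx dy dz [18.56 -7.97 -0.71] yaw -10.5
[0.597, 0.1063, 0.14, 2.8] dx dy dz [19.18 -4.36  1.01] yaw -11.8
```

send_rows:
  steps:
    - {"dx": 5,"dy": -2,"dz": -0.2,"yaw": -3,"gripper": 0.6}
    - {"dx": 10,"dy": -4,"dz": -0.4,"yaw": -6,"gripper": 0.6}
    - {"dx": 15,"dy": -6.3,"dz": -0.7,"yaw": -8,"gripper": 0.6}
    - {"dx": 18.6,"dy": -8,"dz": -0.7,"yaw": -10.5,"gripper": 0.6}

```text
clock: 17.3
tcp_pos: [0.6094, -0.0867, 0.1489]
orientation: [-2.384, -2.043, 0.001]
contact_force: [0.3, -0.2, 0.4]
grip_width: 0.0516
gripper_force: 0.0
```

send_rows:
  steps:
    - {"dx": 6,"dy": -1.4,"dz": 0.3,"yaw": -4,"gripper": 0.6}
    - {"dx": 12,"dy": -2.8,"dz": 0.6,"yaw": -8,"gripper": 0.6}
    - {"dx": 17,"dy": -3.9,"dz": 1,"yaw": -11,"gripper": 0.6}
    - {"dx": 19.2,"dy": -4.4,"dz": 1,"yaw": -11.8,"gripper": 0.6}
    - {"dx": 19.2,"dy": -4.4,"dz": 1,"yaw": -11.8,"gripper": 0.6}

```text
clock: 17.92
tcp_pos: [0.5964, 0.1079, 0.1392]
orientation: [-2.163, -2.277, 0.002]
contact_force: [0.2, 0.2, 0.1]
grip_width: 0.0514
gripper_force: 0.0
```

send_rows:
  steps:
    - {"dx": 0,"dy": 0,"dz": 0,"yaw": 0,"gripper": 0.6}
    - {"dx": 0,"dy": 0,"dz": 0,"yaw": 0,"gripper": 0.6}
    - {"dx": 0,"dy": 0,"dz": 0,"yaw": 0,"gripper": 0.6}

```text
clock: 18.3
tcp_pos: [0.597, 0.105, 0.14]
orientation: [2.169, 2.272, -0.0]
contact_force: [0.2, -0.2, 0.3]
grip_width: 0.0512
gripper_force: 0.0
```

```bash
python3 m.py blank strap .5962 .1063 92.8; python3 plan.py .4335 .1813 .14 -5; python3 -c "
import numpy as np
o=np.load('out_strap.npy')*1000
print(len(o)); h,_,_=np.histogram2d(o[:,0],o[:,1],bins=[np.arange(-60,61,10),np.arange(-24,25,4)]); print(h.astype(int))"
```

```text
blank strap [0.5962 0.1067] 92.7 med 0.25 2518 | tcp [0.597 0.105 0.14 ] head 2.6 | in tool mm [ 1.7 -0.8] rel yaw 0.1
t 18.35 pos [0.597  0.1054 0.14  ] tilt 0.01 F [-0.7 -0.5 -0.3] w 0.0511
[0.4335, 0.1813, 0.14, -5.0] dx dy dz [  8.34 -15.98  -0.  ] yaw 7.7
2988
[[  0   0   1  33  49  57  65  49  11   0   0   0]
 [  0   6  96  70  12   0   0  13  67  87   0   0]
 [  0  81  77   0   0   0   0   0   0  40   0   0]
 [  0 100  62   0   0   0   0   0   0   0   0   0]
 [  0  97  60   0   0   0   0   0   0  75  23   0]
 [  0  57 102   0   0   0   0   0   0 109  20   0]
 [  0  39  44   0   0   0   0   0   0 105  15   0]
 [  0  35  42   0   0   0   0   0   0 130  43   0]
 [  0   3  37   0   0   0   0   0   0 130  20   0]
 [  0  23  64   0   0   0   0   0   0 117  16   0]
 [  0  12  95  36   0   0   0   1  42 108   4   0]
 [  0   0   3  39  59  71  68  46  22   0   0   0]]
```

The strap and disc templates are simple shapes, so I'll replace them with exact ones and refit.

Run:
```python
import numpy as np
t=np.linspace(-np.pi/2,np.pi/2,150); s=np.linspace(-38,38,220)
r=np.r_[np.c_[38+17*np.cos(t),17*np.sin(t)],np.c_[-38-17*np.cos(t),17*np.sin(t)],np.c_[s,0*s+17],np.c_[s,0*s-17]]
a=np.linspace(0,2*np.pi,500); c=30*np.c_[np.cos(a),np.sin(a)]
for n,o in(("strap",r),("disc",c)): np.save(f"out_{n}.npy",np.vstack([o*k for k in(.99,1,1.01)])/1000)
from fit2 import *
import fit2
f=dict(np.load("last.npz")); fit2.B["strap"]=(.5962,.1067,92.7,130,56); print("blank",blank(f,"strap"))
f=dict(np.load("w3.npz")); print(blank(f,"strap"),die(f,"strap",0,(.4327,.1813,85)),blank(f,"disc"),die(f,"disc",0,(.471,-.0076,90)))
```

```text
blank (array([0.597 , 0.1079]), np.float64(92.9), 'med', np.float64(1.25), 2502)
(array([0.5969, 0.1073]), np.float64(92.9), 'med', np.float64(1.3), 2586) (array([0.4331, 0.1804]), np.float64(84.5), 'med', np.float64(1.09), 751) (array([0.6477, 0.2986]), np.float64(91.3), 'med', np.float64(0.94), 2178) (array([ 0.4717, -0.0067]), np.float64(91.9), 'med', np.float64(0.77), 557)
```

```bash
python3 plan.py .4331 .1804 .14 -5.5
```

```text
t 18.35 pos [0.597  0.1054 0.14  ] tilt 0.01 F [-0.7 -0.5 -0.3] w 0.0511
[0.4331, 0.1804, 0.14, -5.5] dx dy dz [  8.26 -16.02  -0.  ] yaw 8.2
```

send_rows:
  steps:
    - {"dx": 2,"dy": -4,"dz": 0,"yaw": 2,"gripper": 0.6}
    - {"dx": 4,"dy": -8,"dz": 0,"yaw": 4,"gripper": 0.6}
    - {"dx": 6,"dy": -12,"dz": 0,"yaw": 6,"gripper": 0.6}
    - {"dx": 8.3,"dy": -16,"dz": 0,"yaw": 8.2,"gripper": 0.6}
    - {"dx": 8.3,"dy": -16,"dz": 0,"yaw": 8.2,"gripper": 0.6}

```text
clock: 18.98
tcp_pos: [0.4301, 0.1831, 0.1397]
orientation: [-2.318, -2.117, 0.002]
contact_force: [1.2, 0.4, -1.1]
grip_width: 0.0511
gripper_force: 0.0
```

send_rows:
  steps:
    - {"dx": 0,"dy": 0,"dz": 0,"yaw": 0,"gripper": 0.6}
    - {"dx": 0,"dy": 0,"dz": 0,"yaw": 0,"gripper": 0.6}
    - {"dx": 0,"dy": 0,"dz": 0,"yaw": 0,"gripper": 0.6}

```text
clock: 19.35
tcp_pos: [0.4339, 0.181, 0.1399]
orientation: [2.325, 2.112, 0.0]
contact_force: [0.4, -0.1, 0.5]
grip_width: 0.0514
gripper_force: 0.0
```

```bash
python3 m.py die strap .4331 .1804 84.5;  python3 plan.py .4331 .1804 .039 -5.5
```

```text
die strap [0.432  0.1831] 84.8 med 0.84 1895 | tcp [0.4339 0.181  0.1399] head -5.5 | in tool mm [ 1.9 -2.1] rel yaw 0.3
t 19.4 pos [0.4337 0.1811 0.1399] tilt 0.02 F [-0.9  0.4 -0.5] w 0.0513
[0.4331, 0.1804, 0.039, -5.5] dx dy dz [-0.08 -0.06 10.09] yaw -0.0
```

send_rows:
  steps:
    - {"dx": 0.2,"dy": -0.2,"dz": 4,"yaw": -0.3,"gripper": 0.6}
    - {"dx": 0.2,"dy": -0.2,"dz": 8,"yaw": -0.3,"gripper": 0.6}
    - {"dx": 0.2,"dy": -0.2,"dz": 10.1,"yaw": -0.3,"gripper": 0.6}
    - {"dx": 0.2,"dy": -0.2,"dz": 10.1,"yaw": -0.3,"gripper": 0.6}
    - {"dx": 0.2,"dy": -0.2,"dz": 10.1,"yaw": -0.3,"gripper": 0.6}

```text
clock: 20.02
tcp_pos: [0.4319, 0.1839, 0.0395]
orientation: [2.319, 2.119, 0.001]
contact_force: [0.2, -0.0, -0.1]
grip_width: 0.051
gripper_force: 0.0
```

send_rows:
  steps:
    - {"dx": 0,"dy": 0,"dz": 0,"yaw": 0,"gripper": 0.2}
    - {"dx": 0,"dy": 0,"dz": 0,"yaw": 0,"gripper": 0.2}
    - {"dx": 0,"dy": 0,"dz": 0,"yaw": 0,"gripper": 0.2}
    - {"dx": 0,"dy": 0,"dz": 0,"yaw": 0,"gripper": 0.2}
    - {"dx": 0,"dy": 0,"dz": 0,"yaw": 0,"gripper": 0.2}
  force: 60

```text
clock: 20.65
tcp_pos: [0.432, 0.1843, 0.0402]
orientation: [2.318, 2.12, 0.004]
contact_force: [-1.0, -0.7, 4.6]
grip_width: 0.0326
gripper_force: 59.9
```

send_rows:
  steps:
    - {"dx": 0,"dy": 0,"dz": -4,"yaw": 0,"gripper": 0.2}
    - {"dx": 0,"dy": 0,"dz": -9,"yaw": 0,"gripper": 0.2}
    - {"dx": 0,"dy": 0,"dz": -11,"yaw": 0,"gripper": 0.2}

```text
clock: 21.02
tcp_pos: [0.4323, 0.1844, 0.152]
orientation: [2.318, 2.12, 0.007]
contact_force: [0.3, 0.2, -2.2]
grip_width: 0.0326
gripper_force: 60.9
```

```bash
python3 plan.py .5970 .1079 .15 2.9
```

```text
t 21.02 pos [0.4323 0.1844 0.152 ] tilt 0.27 F [ 0.3  0.2 -2.2] w 0.0326
[0.597, 0.1079, 0.15, 2.9] dx dy dz [-6.15 17.09  0.23] yaw -8.0
```

send_rows:
  steps:
    - {"dx": -1.5,"dy": 4,"dz": 0,"yaw": -2,"gripper": 0.2}
    - {"dx": -3,"dy": 8.5,"dz": 0,"yaw": -4,"gripper": 0.2}
    - {"dx": -4.5,"dy": 13,"dz": 0,"yaw": -6,"gripper": 0.2}
    - {"dx": -6,"dy": 17.1,"dz": 3,"yaw": -8,"gripper": 0.2}
    - {"dx": -6,"dy": 17.1,"dz": 6,"yaw": -8,"gripper": 0.2}

```text
clock: 21.65
tcp_pos: [0.5997, 0.1063, 0.0894]
orientation: [2.166, 2.27, 0.004]
contact_force: [-0.4, 0.3, -1.3]
grip_width: 0.0326
gripper_force: 60.8
```

send_rows:
  steps:
    - {"dx": 0,"dy": 0,"dz": 0,"yaw": 0,"gripper": 0.2}
    - {"dx": 0,"dy": 0,"dz": 0,"yaw": 0,"gripper": 0.2}
    - {"dx": 0,"dy": 0,"dz": 0,"yaw": 0,"gripper": 0.2}

```text
clock: 22.02
tcp_pos: [0.5967, 0.1096, 0.0906]
orientation: [2.163, 2.277, 0.004]
contact_force: [-0.3, -0.2, -2.0]
grip_width: 0.0326
gripper_force: 60.7
```

```bash
python3 m.py die strap .597 .1079 92.9 .05;python3 plan.py .5970 .1091 .0482 2.9
```

```text
die strap [0.5973 0.1075] 93.0 med 0.77 3131 | tcp [0.5967 0.1096 0.0906] head 2.9 | in tool mm [-2.1  0.5] rel yaw 0.1
t 22.07 pos [0.5967 0.1096 0.0904] tilt 0.13 F [-0.5  0.3 -2.4] w 0.0325
[0.597, 0.1091, 0.0482, 2.9] dx dy dz [-0.05  0.02  4.22] yaw 0.0
```

send_rows:
  steps:
    - {"dx": 0,"dy": 0,"dz": 2,"yaw": 0,"gripper": 0.2}
    - {"dx": 0,"dy": 0,"dz": 3.7,"yaw": 0,"gripper": 0.2}
    - {"dx": 0,"dy": 0,"dz": 4,"yaw": 0,"gripper": 0.2}
    - {"dx": 0,"dy": 0,"dz": 4.2,"yaw": 0,"gripper": 0.2}
    - {"dx": 0,"dy": 0,"dz": 4.2,"yaw": 0,"gripper": 0.2}

```text
clock: 22.7
tcp_pos: [0.5952, 0.1089, 0.0482]
orientation: [-2.163, -2.274, 0.002]
contact_force: [-10.9, -0.1, 24.4]
grip_width: 0.0328
gripper_force: 63.9
```

send_rows:
  steps:
    - {"dx": 0,"dy": 0,"dz": 0,"yaw": 0,"gripper": 0.6}
    - {"dx": 0,"dy": 0,"dz": 0,"yaw": 0,"gripper": 0.6}
    - {"dx": 0,"dy": 0,"dz": 0,"yaw": 0,"gripper": 0.6}

```text
clock: 23.08
tcp_pos: [0.596, 0.1087, 0.0463]
orientation: [-2.165, -2.276, 0.001]
contact_force: [0.2, 0.1, 0.5]
grip_width: 0.051
gripper_force: 0.0
```

send_rows:
  steps:
    - {"dx": 0,"dy": 0,"dz": -2,"yaw": 0,"gripper": 0.6}
    - {"dx": 0,"dy": 0,"dz": -5,"yaw": 0,"gripper": 0.6}
    - {"dx": 0,"dy": 0,"dz": -9.5,"yaw": 0,"gripper": 0.6}
    - {"dx": 0,"dy": 0,"dz": -9.5,"yaw": 0,"gripper": 0.6}
    - {"dx": 0,"dy": 0,"dz": -9.5,"yaw": 0,"gripper": 0.6}

```text
clock: 23.7
tcp_pos: [0.5961, 0.109, 0.1425]
orientation: [2.165, 2.277, 0.001]
contact_force: [0.4, 0.2, -0.2]
grip_width: 0.0511
gripper_force: 0.0
```

```bash
python3 m.py die strap .597 .1079 92.9 .008; python3 plan.py .6477 .2986 .14 -5
```

```text
die strap [0.5957 0.1078] 92.9 med 0.87 1938 | tcp [0.5961 0.109  0.1425] head 2.9 | in tool mm [-1.2 -0.5] rel yaw 0.0
t 23.75 pos [0.5956 0.1089 0.1416] tilt 0.05 F [ 0.7 -0.1 -0.7] w 0.0505
[0.6477, 0.2986, 0.14, -5.0] dx dy dz [18.68  6.16  0.16] yaw 7.9
```

Strap placed within 1.3 mm. Last is the disc.

send_rows:
  steps:
    - {"dx": 5,"dy": 1.6,"dz": 0,"yaw": 2,"gripper": 0.6}
    - {"dx": 10,"dy": 3.3,"dz": 0,"yaw": 4,"gripper": 0.6}
    - {"dx": 15,"dy": 5,"dz": 0,"yaw": 6,"gripper": 0.6}
    - {"dx": 18.7,"dy": 6.2,"dz": 0,"yaw": 8,"gripper": 0.6}
    - {"dx": 18.7,"dy": 6.2,"dz": 0,"yaw": 8,"gripper": 0.6}

```text
clock: 24.38
tcp_pos: [0.6473, 0.3036, 0.1397]
orientation: [-2.311, -2.125, 0.002]
contact_force: [-0.5, -1.2, -0.2]
grip_width: 0.0514
gripper_force: 0.0
```

send_rows:
  steps:
    - {"dx": 0,"dy": 0,"dz": 0,"yaw": 0,"gripper": 0.85}
    - {"dx": 0,"dy": 0,"dz": 0,"yaw": 0,"gripper": 0.85}
    - {"dx": 0,"dy": 0,"dz": 0,"yaw": 0,"gripper": 0.85}

```text
clock: 24.75
tcp_pos: [0.6489, 0.2973, 0.142]
orientation: [2.32, 2.118, -0.0]
contact_force: [-0.1, 0.2, 0.2]
grip_width: 0.073
gripper_force: 0.0
```

```bash
python3 m.py blank disc .6477 .2986 91; python3 plan.py .55 .15 .17 -11.6 .4717 -.0067 .14 -11.6
```

```text
blank disc [0.648  0.2992] 90.3 med 0.89 1881 | tcp [0.6489 0.2973 0.142 ] head -5.2 | in tool mm [ 1.8 -1. ] rel yaw 5.5
t 24.8 pos [0.6488 0.2976 0.1421] tilt 0.01 F [0.1 0.4 0.9] w 0.0724
[0.55, 0.15, 0.17, -11.6] dx dy dz [-15.6   -8.5   -2.79] yaw 6.4
[0.4717, -0.0067, 0.14, -11.6] dx dy dz [-16.92  -4.52   3.  ] yaw 0.0
```

send_rows:
  steps:
    - {"dx": -4,"dy": -2.2,"dz": -0.7,"yaw": 2,"gripper": 0.85}
    - {"dx": -8,"dy": -4.4,"dz": -1.4,"yaw": 4,"gripper": 0.85}
    - {"dx": -12,"dy": -6.5,"dz": -2.1,"yaw": 6,"gripper": 0.85}
    - {"dx": -15.6,"dy": -8.5,"dz": -2.8,"yaw": 6.4,"gripper": 0.85}

```text
clock: 25.3
tcp_pos: [0.5492, 0.149, 0.1704]
orientation: [2.435, 1.985, 0.001]
contact_force: [0.9, -0.2, 0.8]
grip_width: 0.0727
gripper_force: 0.0
```

send_rows:
  steps:
    - {"dx": -4.5,"dy": -1.1,"dz": 0.8,"yaw": 0,"gripper": 0.85}
    - {"dx": -9,"dy": -2.3,"dz": 1.6,"yaw": 0,"gripper": 0.85}
    - {"dx": -13,"dy": -3.4,"dz": 2.4,"yaw": 0,"gripper": 0.85}
    - {"dx": -16.9,"dy": -4.5,"dz": 3,"yaw": 0,"gripper": 0.85}
    - {"dx": -16.9,"dy": -4.5,"dz": 3,"yaw": 0,"gripper": 0.85}

```text
clock: 25.92
tcp_pos: [0.4702, -0.0089, 0.1398]
orientation: [-2.438, -1.98, 0.002]
contact_force: [0.8, 0.3, -1.3]
grip_width: 0.0728
gripper_force: 0.0
```

send_rows:
  steps:
    - {"dx": 0,"dy": 0,"dz": 0,"yaw": 0,"gripper": 0.85}
    - {"dx": 0,"dy": 0,"dz": 0,"yaw": 0,"gripper": 0.85}
    - {"dx": 0,"dy": 0,"dz": 0,"yaw": 0,"gripper": 0.85}

```text
clock: 26.3
tcp_pos: [0.4728, -0.0048, 0.14]
orientation: [2.431, 1.989, 0.001]
contact_force: [0.9, -0.4, 0.4]
grip_width: 0.0723
gripper_force: 0.0
```

```bash
python3 m.py die disc .4717 -.0067 90; python3 plan.py .4717 -.0067 .0395 -11.6
python3 - <<'E'
from h import *
f=dict(np.load("last.npz")); u,v=proj(f,np.array([.4717,-.0067,.02])).astype(int)
c=cv2.resize(f["color"][v-60:v+60,u-60:u+60],None,fx=5,fy=5,interpolation=cv2.INTER_CUBIC); cv2.imwrite("pics/w9.png",c[...,::-1]); print(u,v)
E
```

```text
die disc [ 0.4711 -0.0062] 90.4 med 0.71 1573 | tcp [ 0.4728 -0.0048  0.14  ] head -11.4 | in tool mm [-1.7 -1.4] rel yaw 11.8
t 26.35 pos [ 0.4727 -0.005   0.14  ] tilt 0.02 F [-0.4 -0.3  0.9] w 0.0728
[0.4717, -0.0067, 0.0395, -11.6] dx dy dz [-0.19 -0.06 10.05] yaw 0.2
323 208
```

View pics/w9.png

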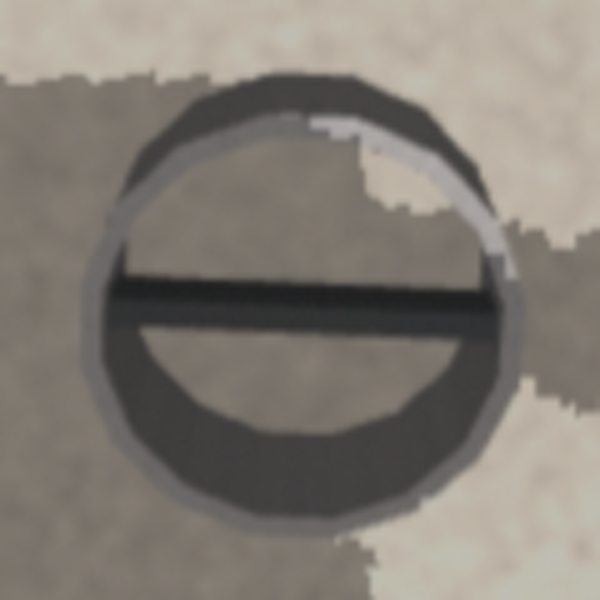

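This is the grey ring, with its bar running left–right and tilted about 2° clockwise (crop (110,290) to (495,305)). I'll turn +2° and grip across the flats.

send_rows:
  steps:
    - {"dx": -0.2,"dy": -0.1,"dz": 4,"yaw": 2,"gripper": 0.85}
    - {"dx": -0.2,"dy": -0.1,"dz": 8,"yaw": 2,"gripper": 0.85}
    - {"dx": -0.2,"dy": -0.1,"dz": 10,"yaw": 2,"gripper": 0.85}
    - {"dx": -0.2,"dy": -0.1,"dz": 10,"yaw": 2,"gripper": 0.85}
    - {"dx": -0.2,"dy": -0.1,"dz": 10,"yaw": 2,"gripper": 0.85}

```text
clock: 26.98
tcp_pos: [0.4715, -0.0073, 0.0406]
orientation: [2.467, 1.944, 0.001]
contact_force: [-0.4, -0.4, -0.2]
grip_width: 0.0721
gripper_force: 0.0
```

send_rows:
  steps:
    - {"dx": 0,"dy": 0,"dz": 0,"yaw": 0,"gripper": 0.5}
    - {"dx": 0,"dy": 0,"dz": 0,"yaw": 0,"gripper": 0.5}
    - {"dx": 0,"dy": 0,"dz": 0,"yaw": 0,"gripper": 0.5}
    - {"dx": 0,"dy": 0,"dz": 0,"yaw": 0,"gripper": 0.5}
  force: 60

```text
clock: 27.48
tcp_pos: [0.4717, -0.0072, 0.0414]
orientation: [2.467, 1.944, 0.003]
contact_force: [-2.0, 0.2, 8.5]
grip_width: 0.0578
gripper_force: 62.4
```

send_rows:
  steps:
    - {"dx": 0,"dy": 0,"dz": -4,"yaw": 0,"gripper": 0.5}
    - {"dx": 0,"dy": 0,"dz": -9,"yaw": 0,"gripper": 0.5}
    - {"dx": 0,"dy": 0,"dz": -13,"yaw": 0,"gripper": 0.5}
    - {"dx": 0,"dy": 0,"dz": -13,"yaw": 0,"gripper": 0.5}

```text
clock: 27.98
tcp_pos: [0.4729, -0.0071, 0.173]
orientation: [2.466, 1.943, 0.011]
contact_force: [0.4, -0.5, -1.4]
grip_width: 0.0578
gripper_force: 66.9
```

```bash
python3 m.py die disc .4711 -.0062 90 .129; python3 plan.py .55 .15 .17 -13.5 .6480 .2992 .10 -13.5
```

```text
die disc [ 0.4733 -0.0065] 94.1 med 1.82 7925 | tcp [ 0.4729 -0.0071  0.173 ] head -13.5 | in tool mm [0.7 0.3] rel yaw 17.6
t 28.02 pos [ 0.4716 -0.0069  0.1713] tilt 0.23 F [-0.3 -0.7 -1.6] w 0.058
[0.55, 0.15, 0.17, -13.5] dx dy dz [17.09  3.96  0.19] yaw 0.0
[0.648, 0.2992, 0.1, -13.5] dx dy dz [16.78  6.03  7.06] yaw 0.0
```

send_rows:
  steps:
    - {"dx": 4,"dy": 1,"dz": 0,"yaw": 0,"gripper": 0.5}
    - {"dx": 8.5,"dy": 2,"dz": 0,"yaw": 0,"gripper": 0.5}
    - {"dx": 13,"dy": 3,"dz": 0,"yaw": 0,"gripper": 0.5}
    - {"dx": 17.1,"dy": 4,"dz": 0,"yaw": 0,"gripper": 0.5}

```text
clock: 28.52
tcp_pos: [0.5492, 0.151, 0.1682]
orientation: [-2.466, -1.945, 0.004]
contact_force: [0.2, -1.1, -1.8]
grip_width: 0.058
gripper_force: 66.9
```

send_rows:
  steps:
    - {"dx": 4,"dy": 1.5,"dz": 1,"yaw": 0,"gripper": 0.5}
    - {"dx": 8.5,"dy": 3,"dz": 3,"yaw": 0,"gripper": 0.5}
    - {"dx": 13,"dy": 4.6,"dz": 5,"yaw": 0,"gripper": 0.5}
    - {"dx": 16.7,"dy": 6,"dz": 7,"yaw": 0,"gripper": 0.5}
    - {"dx": 16.7,"dy": 6,"dz": 8,"yaw": 0,"gripper": 0.5}

```text
clock: 29.15
tcp_pos: [0.6458, 0.3013, 0.0858]
orientation: [-2.461, -1.949, 0.005]
contact_force: [-1.5, -0.8, -1.7]
grip_width: 0.0577
gripper_force: 66.8
```

send_rows:
  steps:
    - {"dx": 0,"dy": 0,"dz": 0,"yaw": 0,"gripper": 0.5}
    - {"dx": 0,"dy": 0,"dz": 0,"yaw": 0,"gripper": 0.5}
    - {"dx": 0,"dy": 0,"dz": 0,"yaw": 0,"gripper": 0.5}

```text
clock: 29.52
tcp_pos: [0.6474, 0.2969, 0.0909]
orientation: [2.469, 1.943, 0.002]
contact_force: [0.7, -0.2, -2.0]
grip_width: 0.0577
gripper_force: 66.8
```

```bash
python3 plan.py .6478 .2984 .0505 -13.5
```

```text
t 29.52 pos [0.6474 0.2969 0.0909] tilt 0.06 F [ 0.7 -0.2 -2. ] w 0.0577
[0.6478, 0.2984, 0.0505, -13.5] dx dy dz [ 0.15 -0.    4.04] yaw -0.1
```

send_rows:
  steps:
    - {"dx": 0.15,"dy": 0,"dz": 2,"yaw": 0,"gripper": 0.5}
    - {"dx": 0.15,"dy": 0,"dz": 3.5,"yaw": 0,"gripper": 0.5}
    - {"dx": 0.15,"dy": 0,"dz": 3.9,"yaw": 0,"gripper": 0.5}
    - {"dx": 0.15,"dy": 0,"dz": 3.9,"yaw": 0,"gripper": 0.5}

```text
clock: 30.02
tcp_pos: [0.6471, 0.2991, 0.0502]
orientation: [-2.467, -1.944, 0.002]
contact_force: [-0.1, 0.2, -2.2]
grip_width: 0.0579
gripper_force: 66.9
```

```bash
python3 plan.py .6478 .2984 .0494 -13.5
```

```text
t 30.02 pos [0.6471 0.2991 0.0502] tilt 0.07 F [-0.1  0.2 -2.2] w 0.0579
[0.6478, 0.2984, 0.0494, -13.5] dx dy dz [-0.05  0.09  0.08] yaw -0.0
```

send_rows:
  steps:
    - {"dx": 0,"dy": 0.1,"dz": 0,"yaw": 0,"gripper": 0.5}
    - {"dx": 0,"dy": 0.1,"dz": 0.1,"yaw": 0,"gripper": 0.5}
    - {"dx": 0,"dy": 0.1,"dz": 0.1,"yaw": 0,"gripper": 0.5}

```text
clock: 30.4
tcp_pos: [0.6485, 0.299, 0.0498]
orientation: [2.468, 1.944, -0.0]
contact_force: [0.6, 0.0, -0.6]
grip_width: 0.0581
gripper_force: 66.9
```

send_rows:
  steps:
    - {"dx": 0,"dy": 0,"dz": 0,"yaw": 0,"gripper": 0.85}
    - {"dx": 0,"dy": 0,"dz": 0,"yaw": 0,"gripper": 0.85}
    - {"dx": 0,"dy": 0,"dz": 0,"yaw": 0,"gripper": 0.85}

```text
clock: 30.78
tcp_pos: [0.6486, 0.2992, 0.0501]
orientation: [2.467, 1.944, 0.001]
contact_force: [-0.5, -0.7, -0.1]
grip_width: 0.0731
gripper_force: 0.0
```

send_rows:
  steps:
    - {"dx": 0,"dy": 0,"dz": -2,"yaw": 0,"gripper": 0.85}
    - {"dx": 0,"dy": 0,"dz": -5,"yaw": 0,"gripper": 0.85}
    - {"dx": 0,"dy": 0,"dz": -9.5,"yaw": 0,"gripper": 0.85}
    - {"dx": 0,"dy": 0,"dz": -12,"yaw": 0,"gripper": 0.85}
    - {"dx": 0,"dy": 0,"dz": -12,"yaw": 0,"gripper": 0.85}

```text
clock: 31.4
tcp_pos: [0.6503, 0.2994, 0.1741]
orientation: [2.467, 1.944, 0.01]
contact_force: [-0.6, -0.3, 0.5]
grip_width: 0.0724
gripper_force: 0.0
```

```bash
python3 m.py die disc .648 .2992 90 .008
python3 - <<'E'
from fit2 import *
from bench import imaging
f=imaging.grab_frame("top"); P=cloud(f)
# jar unmoved? compare with the first reading
for n,g in(("old",dict(np.load("top0.npz"))),("new",f)):
    Q=cloud(g); s=(np.hypot(Q[...,0]-.4546,Q[...,1]+.3304)<.06)&(Q[...,2]>.06); print("jar",n,Q[s][:,:2].mean(0).round(4))
for n,(x,y,w,_,_) in fit2.B.items() if 0 else B.items():
    print(n,"die on cork (top)",*die(f,n,.008,(x,y,w)),"blank",x,y,w)
E
```

```text
die disc [0.6488 0.2996] 90.1 med 0.71 1275 | tcp [0.6503 0.2994 0.1741] head -13.5 | in tool mm [-0.2 -1.5] rel yaw 13.6
jar old [ 0.4553 -0.3304]
jar new [ 0.4552 -0.3305]
sole die on cork (top) [ 0.6221 -0.2813] 70.4 med 0.27 157 blank 0.6229 -0.2808 71.3
tab die on cork (top) [ 0.6377 -0.0935] 90.4 med 0.31 104 blank 0.6402 -0.0933 89.3
strap die on cork (top) [0.5911 0.1089] 93.2 med 1.03 155 blank 0.5931 0.1092 92.7
disc die on cork (top) [0.6455 0.3011] 89.5 med 1.08 119 blank 0.6443 0.3004 90
```

```bash
python3 -c "
from bench import workorder; print(workorder.hand_in())"
```

```text
the job is handed in; nothing more can be done
None
```

The job is handed in: all four dies lie on their cork blanks the right way round, within about 1.5 mm of the outlines by the wrist camera (up to 2.5 mm by the coarser top camera), and the jar has not moved; no verdict was returned.

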